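# Unlock and swing open the sample-chamber lid

### The arm

A 6-joint arm with a two-finger parallel gripper is mounted at the origin on the work surface. World frame = base frame: x ahead of the robot, y to its left, z up, the work surface at z = 0. Lengths are in m, angles in rad, forces in N, time in s.
With the tool pointing down it reaches from about 0.35 to 0.775 m from the base axis. Payload 7.3 kg.
Tool frame: the origin (TCP) lies between the finger pads; the fingertips stand tip_reach ahead of it and the grasp point (between the pads) is the TCP (tip_reach is the distance from the TCP to the fingertips, in m); x points along the fingers, y is the direction in which the jaws open and shut, and the axes are right-handed (so a half turn about x gives the same grasp; the last joint's range is limited). The gripper opens to 92 mm and grips with 3 to 60 N. Pads are 19 mm wide; open, the fingers measure 130 mm over their backs; the gripper's body (75 mm by 190 mm) begins 47 mm behind the grasp point.
Start: joints at [1.179, 0.342, 1.524, -0, 1.275, -0.146], TCP at [0.128, 0.509, 0.246] pointing down, gripper open.
Joint ranges: [-2.53, 2.53], [-0.77, 2.02], [0.04, 2.7], [-1, 4.14], [0.28, 2.66], [-3.11, 3.11]. Speed limits (rad/s): [2.57, 2.57, 3.14, 3.14, 3.14, 3.14].

### API

Orientations are given as a 3x3 rotation matrix whose columns are the frame's x, y, z axes.
In Python, from station import get_state, capture, calibration, finish_job, tip_reach gives the robot as it stands.
- The arm moves only by the tool step_arm, never from a script. Its argument "rows" is a list of rows, each an object of numbers: "x", "y", "z": the shift along the tool's x, y, z each as a share of 0.025 m, from -1 to 1; "roll": the turn about the tool's x as a share of 0.12 rad, from -1 to 1. In form: [{"x": .., "y": .., "z": .., "roll": ..}, ...]. A call has 1 to 20 rows; each row shifts and turns the pose as measured when the row begins, along the tool's axes as they then stand; what a row does not reach is not made up. A row lasts 1/12 s, in which the tool goes at most 41.7 mm and 7.16 degrees, less where a joint would pass 70% of its speed; a pose out of reach is approached as far as the arm can. A call with a number of a shift or a turn outside -1 to 1 is refused whole. A call with a gripper value outside its range is refused whole. "fingers" is the closure, from -1 (fully open) to 1 (shut), so that 0 is half open, set as the call begins (left out, the last holds). The fingers move at their own pace and stop on an object; "squeeze" is the grip in N (left out, the last holds). Time passes only in rows, so rows that do not move let the fingers close. It gives the time, the measured TCP pose, the force and the opening at its end, in the units of the state.
- get_state(): the state, without advancing time (a new reading comes with each control period).
- capture(name): name is "side" or "top"; returns the picture (384x512x3 uint8, red, green, blue); there is no depth.
- calibration(name): a dict with "mtx" (3x3 intrinsics, pixels), "view" (4x4, takes a point from world to camera coordinates). Camera axes: x right, y down, z forward; pixel columns grow to the right and rows downward; lengths in m; the calibration is good to about 2 mm. A picture is of the moment at which its call begins. calibration takes no time and is no camera call.
- finish_job(): hands the job in, once; it reports no verdict.
The state is a dict: "time_s": time; "qpos": joint angles; "qd": joint speeds; "tau": joint torques, N m; "tcp_pos": TCP position; "tcp_rot": TCP orientation; "force": force on the tool from outside, world axes, zero at the start; "ft_torque": the same for the moment, N m; "grip_width": opening from 0.0 (shut) to 1.0 (fully open).
Only numpy, scipy, OpenCV 4.12 (cv2) and the standard library are available. Lean on these libraries where they do the work, as an engineer would, in place of code of your own. Each camera call takes 0.05 s, during which the arm holds its last target. There are 200 camera calls.

### The job

Take the big T-handled hex key from its blue stand, feel for the hidden hex socket in the dark lock housing of the white sample-chamber module, and turn the lock clockwise until the steel bolt is fully drawn back. Put the key back standing upright in its stand, and swing the grey lid fully open by its red post. Leave the other things on the bench where they are.

Things in the scene. Friction and masses are not known exactly. Their poses are not given: they have to be found in the camera images.
- machine: white sample-chamber module with charcoal foot, 210 x 340 mm, fixed, yaw within 0.25 rad. Origin under it on the bench; x away from the robot, y to its left, z up. Deck at z = 70 mm. Left: a flat grey lid (top at z = 84 mm) over a round sample well. Right: a charcoal lock housing, 76 x 76 mm, centred at x -20, y -135 mm, top at z = 110 mm, with a round bore in its top.
- socket (a point): centre of the bore's mouth in the housing's top, 110 mm over the bench. Bore 36 mm wide, upright, 15 mm deep; below it, out of sight, the lock's core with a hex socket 26.3 mm across flats, floor 40 mm below this point. The hex's rest direction differs each time and is not given: rest the key on the core and turn it till it drops in (free within 0.1 rad, jams when askew; a sixth of a turn at most).
- bolt (a joint): travel of the lock bolt in m: 0 = locked, 0.034 = fully drawn back (module's -y). Driven only by the hidden core: 1.25 rad clockwise seen from above, against about 0.3 N m, to a hard stop. The core does not turn anticlockwise from rest and stays where it is left. The lid is free from about 0.029 on.
- lid (a joint): angle of the lid in rad: 0 = shut over the well, 1.45 = fully open at its stop; opens clockwise seen from above, so that the post first moves towards the robot. About 0.2 N m of friction; it stays where it is left.
- lid_hinge (a point): the lid's upright hinge axis, at the height of the lid's top (84 mm over the bench), on the module at x = 0, y = 100 mm.
- post (a point): middle of the upright red grip post on the lid: round, 24 mm in diameter, 56 mm tall from the lid's top (84 mm) to 140 mm over the bench; this point is 118 mm over the bench and 130 mm from the hinge axis. It moves with the lid.
- key: loose T-handled hex key, 0.25-0.42 kg, 116 mm tall, upright in the stand. Origin at its tip, z up. Round coned nose up to z 6 mm (enters the socket at any angle); hex shaft 25 mm across flats to 70; collar 48 wide to 76; 16 mm neck; orange cross-bar 90 along x, 18 wide (y), from 98 to 116. Tip height over the bench: 89 mm when the hex rests on the core, 70 mm fully in the lock.
- key_bar (a point): centre of the key's orange cross-bar (107 mm above the key's tip).
- stand: blue block, 90 x 90 mm, 82 mm tall, fixed to the bench; origin under its centre.
- stand_hole (a point): centre of the mouth of the upright 36 mm hole through the stand, 82 mm over the bench. Seated, the key hangs in it by its collar: the collar rests on the block's top, the key's tip is 12 mm over the bench.
- mouse: black computer mouse, 105 x 60 x 30 mm, bystander.
- screwdriver: screwdriver lying on the bench, bystander.
- spanner: steel spanner lying on the bench, bystander.
- beaker: glass beaker, 70 mm in diameter, 90 mm tall, bystander.
- jar: amber jar, 60 mm in diameter, 70 mm tall, bystander.
- reagent: white plastic bottle, 66 mm in diameter, 150 mm tall, bystander.
- dish: white dish, 90 mm in diameter, 18 mm tall, bystander.
- bolt_tip (a point): top of the red end of the steel bolt, 14 mm square, that comes out of the lock housing towards the module's +y. Locked, it lies 2 mm in front (-x side) of the lid's narrow end, so that the lid cannot swing.
Not all that is in view belongs to the job. Of the things shaped like the key, the bare steel one is meant.

How it is judged:
On the way, in this order (a step that is already met when the one before it is completed fails the run):
1. the bolt is drawn back while the lid is still shut (value of joint bolt above 0.029 m and value of joint lid below 0.1 rad), for 0.1 s.
2. the lid is swung open (value of joint lid above 1.25 rad), for 0.1 s.
At the end, for the whole second after the job is handed in: The bolt is drawn back (28 mm or more of 34), the lid stands open (1.25 rad or more of 1.45) and still, and the key hangs upright and at rest in the stand's hole with its collar on the block (tip within 10 mm of the hole's axis and 5 mm of its seated height, within 0.08 rad of upright) (value of joint bolt above 0.028 m and value of joint lid above 1.25 rad and horizontal distance between key and stand_hole below 0.01 m and z of key in the frame of stand between 0.007 and 0.017 m and angle between key's own z axis and vertical below 0.08 rad and linear speed of key below 0.02 m/s and velocity of joint lid between -0.05 and 0.05 rad/s); the robot touches nothing.
It fails at once if a bystander on the bench is shoved more than 40 mm (distance of any of mouse, screwdriver, spanner, beaker, jar, reagent, dish from where it was at the start of the episode above 0.04 m).
It also fails if it takes over 70 s, if anything falls off the work surface, if the arm or the gripper's body presses on something with over 40 N, if the wrist force passes 120 N, or if a joint passes its speed limit or range.

## Working session

There is one attempt and no reset: what is moved stays moved. The work goes in short steps, Python scripts to look and compute and a tool call to move; the robot and the scene stay as the last step left them, time stands still between calls to the robot, and variables do not carry over. Pictures are saved under pics/ and viewed, about 8 in all and at most 12, crops included, and the job is handed in when it is done.

Besides the shell and the picture viewer there is one more tool, called after "Call:" as a command line: name --argument value ..., lists and objects as JSON in quotes. step_arm: Moves the arm, as the interface text tells. Shift numbers are shares of 0.025 m and turn numbers shares of 0.12 rad, none past 1 either way. Its arguments: {"type":"object","properties":{"rows":{"type":"array"},"fingers":{"type":"number"},"squeeze":{"type":"number"}},"required":["rows"]}

```bash
mkdir -p pics; ls; cat > h.py <<'E'
import numpy as np, cv2
from station import *
def snap(c,name):
    im=capture(c); cv2.imwrite(f'pics/{name}.png',im[:,:,::-1]); return im
def ray(c,u,v):
    k=calibration(c); V=np.array(k['view']); R,t=V[:3,:3],V[:3,3]
    d=R.T@np.linalg.inv(k['mtx'])@[u,v,1]; return -R.T@t,d
def atz(c,u,v,z):
    o,d=ray(c,u,v); return o+d*(z-o[2])/d[2]
def proj(c,p):
    k=calibration(c); V=np.array(k['view']); q=np.array(k['mtx'])@(V[:3,:3]@np.array(p)+V[:3,3]); return q[:2]/q[2]
E
python3 - <<'E'
from h import *
a=snap('top','top0');b=snap('side','side0')
print(tip_reach); s=get_state(); print(s)
for c in('top','side'):print(c,ray(c,256,192),calibration(c)['mtx'][0])
cv2.imwrite('pics/t0.png',cv2.resize(a[:,:,::-1],(800,600),interpolation=cv2.INTER_CUBIC))
cv2.imwrite('pics/s0.png',cv2.resize(b[:,:,::-1],(800,600),interpolation=cv2.INTER_CUBIC))
E
```

```text
pics
0.019
{'time_s': 0.1, 'qpos': array([ 1.17900551e+00,  3.42616519e-01,  1.52493458e+00,  6.31853143e-06,
        1.27540203e+00, -1.46014792e-01]), 'qd': array([ 0.00193406, -0.00043729, -0.00375598, -0.00047286, -0.00043116,
       -0.00050097]), 'tau': array([ 3.52825911e-03, -4.31998086e+01, -2.44695246e+01,  7.21529522e-02,
        5.24387124e-02, -5.19666469e-05]), 'tcp_pos': array([0.12758849, 0.50890527, 0.24512884]), 'tcp_rot': array([[-5.25075765e-04,  2.43310536e-01,  9.69948301e-01],
       [-1.25507803e-03,  9.69947511e-01, -2.43311017e-01],
       [-9.99999075e-01, -1.34511752e-03, -2.03922224e-04]]), 'force': array([-0.16715194,  0.40661464, -0.10816031]), 'ft_torque': array([0.03103834, 0.06265004, 0.03371217]), 'grip_width': 1.0004028236071305}
top (array([ 0.3533411 , -0.04231359,  1.20395156]), array([ 0.12101189, -0.01924679, -0.99250815])) [406.64322665   0.         252.21463421]
side (array([-0.11219298, -0.95753895,  0.93379506]), array([ 0.41687954,  0.67490896, -0.60892608])) [464.5002489    0.         257.43778391]
```

View pics/t0.png

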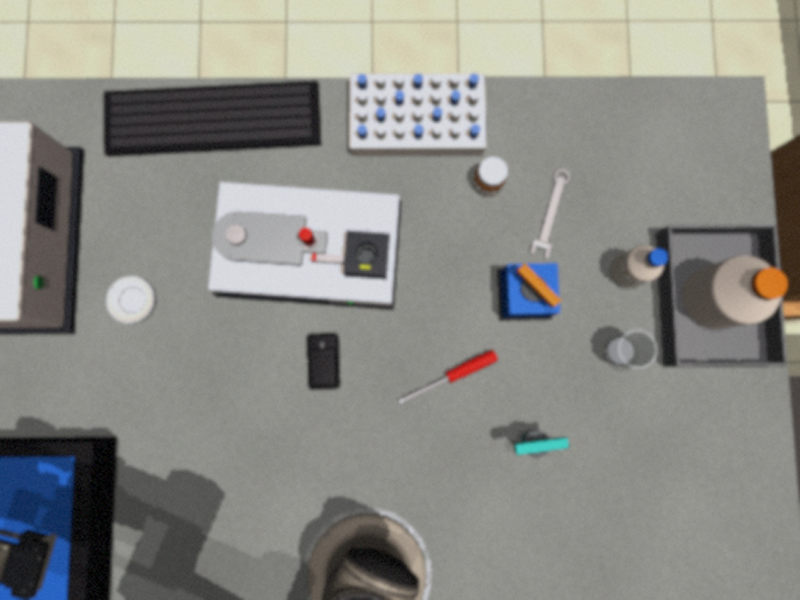

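View pics/s0.png

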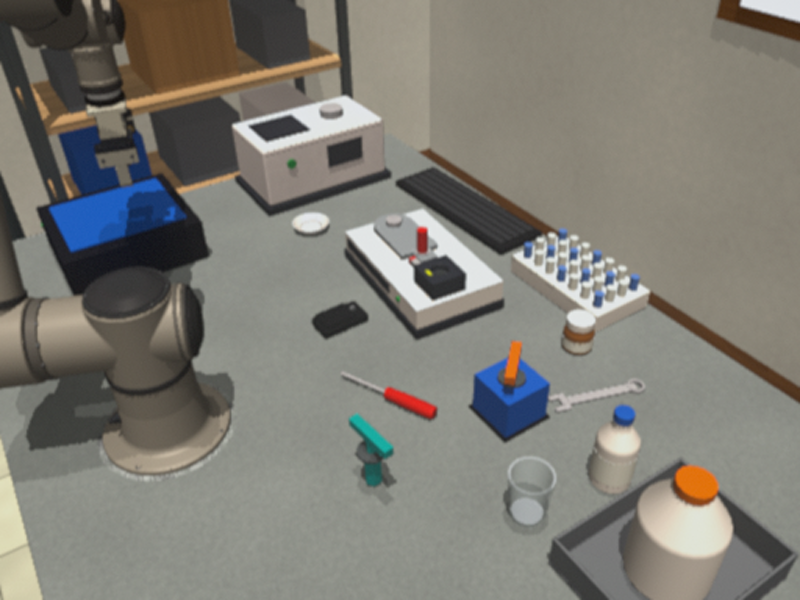

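The top view (800×600 scale) shows:
- Module: hinge disc at (235,234), red post at (306,236), housing at (367,254).
- Key: the blue stand at (529,290), with the orange-bar steel key in it.
- Decoy: the teal key at (540,446).

Next I fit the poses by colour silhouettes.

```bash
cat > fit.py <<'E'
from h import *
from scipy.optimize import minimize
S=4
def box(x,y,yaw,lx,ly,z0,z1,cx=0,cy=0):
    c,s=np.cos(yaw),np.sin(yaw)
    return [(x+c*(cx+a*lx/2)-s*(cy+b*ly/2),y+s*(cx+a*lx/2)+c*(cy+b*ly/2),z) for a in(-1,1) for b in(-1,1) for z in(z0,z1)]
def cyl(x,y,r,z0,z1):
    return [(x+r*np.cos(t),y+r*np.sin(t),z) for t in np.linspace(0,2*np.pi,24,endpoint=False) for z in(z0,z1)]
def render(c,pts,shape=(384,512)):
    p=np.array([proj(c,q) for q in pts]); h=cv2.convexHull(p.astype(np.float32))[:,0]
    m=np.zeros((shape[0]*S,shape[1]*S),np.uint8)
    cv2.fillConvexPoly(m,np.round(((h+.5)*S-.5)*16).astype(np.int32),255,shift=4)
    return cv2.GaussianBlur(cv2.resize(m,shape[::-1],interpolation=cv2.INTER_AREA).astype(np.float32)/255,(0,0),1)
def fit(masks,f,x0,step):
    B={c:cv2.GaussianBlur(m.astype(np.float32),(0,0),1) for c,m in masks.items()}
    cost=lambda p:sum(((render(c,f(p))-B[c])**2).sum() for c in B)
    n=len(x0); sim=np.array([x0]+[np.array(x0)+np.eye(n)[i]*step[i] for i in range(n)])
    r=minimize(cost,x0,method='Nelder-Mead',options=dict(initial_simplex=sim,xatol=1e-4,fatol=1e-2))
    return r.x,r.fun
def hsv(im): return cv2.cvtColor(im,cv2.COLOR_RGB2HSV).astype(int)
def comp(m,c,p,rad):
    u,v=proj(c,p); Y,X=np.mgrid[:384,:512]
    return m&(np.hypot(X-u,Y-v)<rad)
def orange(H): return (H[...,0]>5)&(H[...,0]<20)&(H[...,1]>150)&(H[...,2]>100)
def red(H): return ((H[...,0]<5)|(H[...,0]>173))&(H[...,1]>150)&(H[...,2]>80)
def blue(H): return (H[...,0]>105)&(H[...,0]<125)&(H[...,1]>150)&(H[...,2]>50)
E
python3 - <<'E'
from fit import *
I={c:cv2.imread(f'pics/{c}0.png')[:,:,::-1].copy() for c in('top','side')}
H={c:hsv(I[c]) for c in I}
s=.64
def g(U,V,z): return atz('top',U*s,V*s,z)
kb=g(539,286,.119); st=g(529,288,.082); po=g(306,236,.14); hi=g(235,234,.084); ho=g(367,253,.11)
print('guess',kb,st,po,hi,ho)
for cs in (['top'],['side'],['top','side']):
    M={c:comp(orange(H[c]),c,kb,35) for c in cs}
    print('bar',cs,fit(M,lambda p:box(p[0],p[1],p[2],.09,.018,.110,.128),[kb[0],kb[1],-.8],[.01,.01,.2]),[m.sum() for m in M.values()])
    M={c:comp(red(H[c]),c,[po[0],po[1],.112],13) for c in cs}
    print('post',cs,fit(M,lambda p:cyl(p[0],p[1],.012,.084,.14),po[:2],[.01,.01]),[m.sum() for m in M.values()])
    M={c:comp(blue(H[c])|orange(H[c]),c,[st[0],st[1],.05],48) for c in cs}
    for c in cs: 
        h=cv2.morphologyEx(M[c].astype(np.uint8),cv2.MORPH_CLOSE,np.ones((9,9)))
        M[c]=blue(H[c])&M[c] if 0 else h
    print('stand',cs,fit(M,lambda p:box(p[0],p[1],p[2],.09,.09,0,.082),[st[0],st[1],.05],[.01,.01,.1]),[m.sum() for m in M.values()])
for n,(U,V) in dict(hous=(355,240),deck=(280,200),lid=(270,235),bench=(450,250),foot=(300,303),bore=(367,253)).items():
    print(n,I['top'][int(V*s),int(U*s)])
a=I['top'][110:210,120:270]; cv2.imwrite('pics/c1.png',cv2.resize(a[:,:,::-1],(750,500),interpolation=cv2.INTER_CUBIC))
E
```

```text
guess [ 0.50864977 -0.30384644  0.119     ] [ 0.51043465 -0.29473707  0.082     ] [0.59394073 0.09654494 0.14      ] [0.6108605  0.23112675 0.084     ] [ 0.56988757 -0.00643559  0.11      ]
bar ['top'] (array([ 0.52000095, -0.31967161, -1.03796216]), np.float64(251.6299285888672)) [np.int64(189)]Traceback (most recent call last):
  File "<stdin>", line 12, in <module>
  File "fit.py", line 18, in fit
    r=minimize(cost,x0,method='Nelder-Mead',options=dict(initial_simplex=sim,xatol=1e-4,fatol=1e-2))
    res = _minimize_neldermead(fun, x0, args, callback, bounds=bounds,
                               **options)
    fxcc = func(xcc)
    fx = function(np.copy(x), *(wrapper_args + args))
  File "fit.py", line 16, in <lambda>
    cost=lambda p:sum(((render(c,f(p))-B[c])**2).sum() for c in B)
                  ~~~^^^^^^^^^^^^^^^^^^^^^^^^^^^^^^^^^^^^^^^^^^^^^
  File "fit.py", line 16, in <genexpr>
    cost=lambda p:sum(((render(c,f(p))-B[c])**2).sum() for c in B)
                        ~~~~~~^^^^^^^^
  File "fit.py", line 10, in render
    p=np.array([proj(c,q) for q in pts]); h=cv2.convexHull(p.astype(np.float32))[:,0]
                ~~~~^^^^^
  File "h.py", line 11, in proj
    k=calibration(c); V=np.array(k['view']); q=np.array(k['mtx'])@(V[:3,:3]@np.array(p)+V[:3,3]); return q[:2]/q[2]
ValueError: time passes only in moves, steps and waits
```

```bash
python3 - <<'E'
s=open('h.py').read().replace("def snap","CAL={c:{k:np.array(v) for k,v in calibration(c).items() if k in('mtx','view')} for c in('top','side')}\ndef snap").replace("k=calibration(c)","k=CAL[c]")
open('h.py','w').write(s)
E
cat > m1.py <<'E'
from fit import *
I={c:cv2.imread(f'pics/{c}0.png')[:,:,::-1].copy() for c in('top','side')}
H={c:hsv(I[c]) for c in I}
s=.64
def g(U,V,z): return atz('top',U*s,V*s,z)
kb=g(539,286,.119); st=g(529,288,.082); po=g(306,236,.14); hi=g(235,234,.084); ho=g(367,253,.11)
for cs in (['top'],['side'],['top','side']):
    M={c:comp(orange(H[c]),c,kb,35) for c in cs}
    print('bar',cs,fit(M,lambda p:box(p[0],p[1],p[2],.09,.018,.110,.128),[kb[0],kb[1],.8],[.01,.01,.2]),[m.sum() for m in M.values()])
    M={c:comp(red(H[c]),c,[po[0],po[1],.112],13) for c in cs}
    print('post',cs,fit(M,lambda p:cyl(p[0],p[1],.012,.084,.14),po[:2],[.01,.01]),[m.sum() for m in M.values()])
    M={c:comp(blue(H[c])|orange(H[c]),c,[st[0],st[1],.05],48) for c in cs}
    for c in cs: M[c]=cv2.morphologyEx(M[c].astype(np.uint8),cv2.MORPH_CLOSE,np.ones((9,9)))
    print('stand',cs,fit(M,lambda p:box(p[0],p[1],p[2],.09,.09,0,.082),[st[0],st[1],.05],[.01,.01,.1]),[m.sum() for m in M.values()])
for n,(U,V) in dict(hous=(355,240),deck=(280,200),lid=(270,235),bench=(450,250),foot=(300,303),bore=(367,253)).items():
    print(n,I['top'][int(V*s),int(U*s)])
a=I['top'][110:210,120:270]; cv2.imwrite('pics/c1.png',cv2.resize(a[:,:,::-1],(750,500),interpolation=cv2.INTER_CUBIC))
E
python3 m1.py
```

```text
bar ['top'] (array([ 0.51076523, -0.30136866,  0.75839032]), np.float64(32.1060905456543)) [np.int64(189)]
post ['top'] (array([0.60089499, 0.10019015]), np.float64(22.316017150878906)) [np.int64(56)]
stand ['top'] (array([ 0.51052346, -0.30271368,  0.05263242]), np.float64(40.58735656738281)) [np.uint64(1153)]
bar ['side'] (array([ 0.50975247, -0.29903628,  0.76584518]), np.float64(7.654664516448975)) [np.int64(181)]
post ['side'] (array([0.60072771, 0.10354217]), np.float64(21.201953887939453)) [np.int64(76)]
stand ['side'] (array([ 0.51441994, -0.29674148,  0.07306318]), np.float64(96.47743225097656)) [np.uint64(1738)]
bar ['top', 'side'] (array([ 0.51136295, -0.29946876,  0.75652608]), np.float64(45.21836853027344)) [np.int64(189), np.int64(181)]
post ['top', 'side'] (array([0.59957376, 0.10071105]), np.float64(45.32113265991211)) [np.int64(56), np.int64(76)]
stand ['top', 'side'] (array([ 0.51109365, -0.3001414 ,  0.05011141]), np.float64(163.68417358398438)) [np.uint64(1153), np.uint64(1738)]
hous [67 68 71]
deck [217 219 224]
lid [172 171 173]
bench [142 142 136]
foot [69 69 69]
bore [86 92 92]
```

View pics/c1.png

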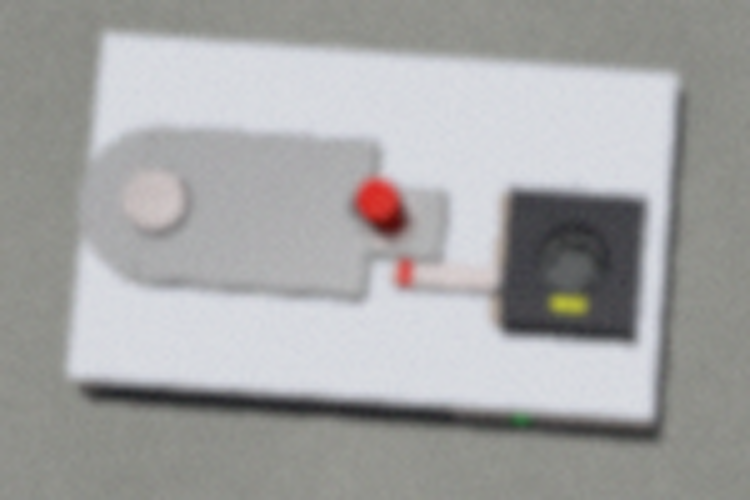

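```bash
python3 - <<'E'
from h import *
from scipy.optimize import least_squares
obs=[((508,189),(18,-97,110)),((645,199),(18,-173,110)),((634,340),(-58,-173,110)),((502,329),(-58,-97,110)),
((104,32),(105,170,70)),((680,72),(105,-170,70)),((655,425),(-105,-170,70)),((67,381),(-105,170,70)),((379,199),(0,-30,140)),((575,256),(-20,-135,110))]
def w(p,q):
    c,s=np.cos(p[2]),np.sin(p[2]); x,y,z=np.array(q)/1000; return np.array([p[0]+c*x-s*y,p[1]+s*x+c*y,z])
px=lambda U:(np.array(U)+.5)/5-.5+[120,110]
f=lambda p:np.concatenate([proj('top',w(p,q))-px(U) for U,q in obs])
r=least_squares(f,[.6,.13,-.1]); print(r.x); print(np.round(r.fun.reshape(-1,2),1))
p=r.x
for n,q in dict(socket=(-20,-135,110),hinge=(0,100,84),post=(0,-30,118)).items(): print(n,w(p,q), proj('side',w(p,q)))
E
```

```text
[ 0.60027349  0.12058316 -0.083952  ]
[[ 3.1  0.2]
 [ 3.3  0.3]
 [ 3.4 -0.6]
 [ 2.  -0.6]
 [-5.4 -2.1]
 [-2.5 -0.9]
 [-3.2  1.1]
 [-6.4  0.5]
 [ 2.7  0.2]
 [ 2.4  1.4]]
socket [ 0.56902371 -0.01226431  0.11      ] [282.56824566 173.66471673]
hinge [0.60865883 0.22023097 0.084     ] [253.20075306 144.07969894]
post [0.59775788 0.09068882 0.118     ] [271.50920271 153.52637587]
```

```bash
python3 - <<'E'
from h import *
from scipy.optimize import least_squares
obs=[((508,189),(18,-97,110)),((645,199),(18,-173,110)),((634,340),(-58,-173,110)),((502,329),(-58,-97,110)),
((379,199),(0,-30,140)),((155,200),(0,100,90)),((575,256),(-20,-135,110)),
((104,32),(105,170,70)),((680,72),(105,-170,70)),((655,425),(-105,-170,70)),((67,381),(-105,170,70))]
def w(p,q):
    c,s=np.cos(p[2]),np.sin(p[2]); x,y,z=np.array(q)/1000; return np.array([p[0]+c*x-s*y,p[1]+s*x+c*y,z])
px=lambda U:(np.array(U)+.5)/5-.5+[120,110]
f=lambda p,n=7:np.concatenate([proj('top',w(p,q))-px(U) for U,q in obs[:n]])
r=least_squares(f,[.6,.13,-.1]); print(r.x); print(np.round(f(r.x,11).reshape(-1,2),1))
p=r.x
for n,q in dict(socket=(-20,-135,110),hinge=(0,100,84),post=(0,-30,118)).items(): print(n,w(p,q))
I=cv2.imread('pics/side0.png')
print('deck corners at z=.07',[np.round(atz('top',*px(U),.07),3) for U,_ in obs[7:]])
def draw(I,cam):
    def poly(P,col):
        cv2.polylines(I,[np.round(16*np.array([proj(cam,w(p,q))*4+1.5 for q in P])).astype(np.int32)],True,col,1,shift=4)
    c=lambda x,y,R,z:[(x+R*np.cos(t),y+R*np.sin(t),z) for t in np.linspace(0,6.283,30)]
    poly(c(-20,-135,18,110),(0,255,0)); poly([o[1] for o in obs[:4]],(0,255,255)); poly(c(0,-30,12,140),(255,0,0));poly(c(0,-30,12,84),(255,0,0)); poly([o[1] for o in obs[7:]],(255,0,255)); poly([(x,y,0) for x,y,_ in [o[1] for o in obs[7:]]],(255,0,255));poly(c(0,100,10,84),(255,0,0))
    return I
S=draw(cv2.resize(I,None,fx=4,fy=4,interpolation=cv2.INTER_CUBIC),'side')
u,v=(proj('side',w(p,(0,0,80)))*4).astype(int)
cv2.imwrite('pics/ov.png',S[v-260:v+260,u-260:u+340])
E
```

```text
[ 0.60085455  0.12840969 -0.08393679]
[[ 0.3 -0. ]
 [ 0.5  0.1]
 [ 0.5 -0.8]
 [-0.9 -0.8]
 [-0.3  0. ]
 [ 0.4  0.2]
 [-0.5  1.2]
 [-8.2 -2.3]
 [-5.2 -1.1]
 [-6.   0.9]
 [-9.2  0.3]]
socket [ 0.5696068  -0.00443826  0.11      ]
hinge [0.60923838 0.22805763 0.084     ]
post [0.59833941 0.09851531 0.118     ]
deck corners at z=.07 [array([0.713, 0.265, 0.07 ]), array([ 0.688, -0.065,  0.07 ]), array([ 0.484, -0.049,  0.07 ]), array([0.511, 0.281, 0.07 ])]
```

View pics/ov.png

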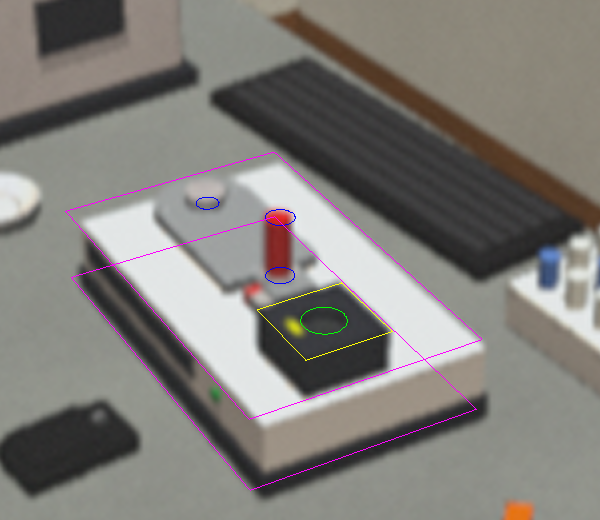

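The overlay fits: post, housing and bore line up to within about 2 mm. I'll start moving by rolling to the grasp yaw.

```bash
cat > d.py <<'E'
import sys,numpy as np
from station import get_state
s=get_state(); R=np.array(s['tcp_rot']); p=s['tcp_pos']; yaw=np.arctan2(R[1,1],R[0,1])
print('t %.2f'%s['time_s'],'p',np.round(p,4),'yaw %.3f'%yaw,'tilt',np.round(R[:2,0],4),'F',np.round(s['force'],1),'T',np.round(s['ft_torque'],2),'w %.3f'%s['grip_width'],'q',np.round(s['qpos'],2))
a=sys.argv[1:]
if len(a)>=3:
    t=np.array(a[:3],float); print('shares xyz',np.round(R.T@(t-p)/.025,2))
if len(a)>3: print('roll shares %.2f'%(-((float(a[3])-yaw+np.pi)%(2*np.pi)-np.pi)/.12))
E
python3 d.py
```

```text
t 0.10 p [0.1276 0.5089 0.2451] yaw 1.325 tilt [-0.0005 -0.0013] F [-0.2  0.4 -0.1] T [0.03 0.06 0.03] w 1.000 q [ 1.18  0.34  1.52  0.    1.28 -0.15]
```

Call:
step_arm --rows '[{"roll": -1}, {"roll": -1}, {"roll": -1}, {"roll": -1}, {"roll": -1}, {"roll": -1}, {"roll": -1}, {"roll": -1}, {"roll": -0.4}]' --fingers -1

```text
schema error: expected keys x, y, z, roll
```

```bash
python3 d.py 0.43 0.15 0.26 2.328
```

```text
t 0.10 p [0.1276 0.5089 0.2451] yaw 1.325 tilt [-0.0005 -0.0013] F [-0.2  0.4 -0.1] T [0.03 0.06 0.03] w 1.000 q [ 1.18  0.34  1.52  0.    1.28 -0.15]
shares xyz [ -0.58 -10.98  15.23]
roll shares -8.36
```

Call:
step_arm --rows '[{"x": 0, "y": 0, "z": 0, "roll": -1}, {"x": 0, "y": 0, "z": 0, "roll": -1}, {"x": 0, "y": 0, "z": 0, "roll": -1}, {"x": 0, "y": 0, "z": 0, "roll": -1}, {"x": 0, "y": 0, "z": 0, "roll": -1}, {"x": 0, "y": 0, "z": 0, "roll": -1}, {"x": 0, "y": 0, "z": 0, "roll": -1}, {"x": 0, "y": 0, "z": 0, "roll": -1}, {"x": 0, "y": 0, "z": 0, "roll": -0.4}]' --fingers -1

```text
time_s: 0.85
tcp_pos: [0.1267, 0.5068, 0.2412]
tcp_rot: [[-0.004, -0.72, 0.694], [-0.01, 0.694, 0.72], [-1.0, -0.004, -0.01]]
force: [-0.4, -0.5, -0.5]
grip_width: 1.003
```

```bash
python3 d.py 0.43 0.15 0.26 2.328
```

```text
t 0.85 p [0.1267 0.5068 0.2412] yaw 2.375 tilt [-0.0041 -0.0098] F [-0.4 -0.5 -0.5] T [ 0.06  0.07 -0.  ] w 1.003 q [ 1.18  0.35  1.53  0.    1.28 -1.2 ]
shares xyz [ -0.66 -18.64  -1.87]
roll shares 0.39
```

Call:
step_arm --rows '[{"x": -0.05, "y": -0.93, "z": -0.1, "roll": 0.4}, {"x": -0.05, "y": -0.93, "z": -0.1, "roll": 0}, {"x": -0.05, "y": -0.93, "z": -0.1, "roll": 0}, {"x": -0.05, "y": -0.93, "z": -0.1, "roll": 0}, {"x": -0.05, "y": -0.93, "z": -0.1, "roll": 0}, {"x": -0.05, "y": -0.93, "z": -0.1, "roll": 0}, {"x": -0.05, "y": -0.93, "z": -0.1, "roll": 0}, {"x": -0.05, "y": -0.93, "z": -0.1, "roll": 0}, {"x": -0.05, "y": -0.93, "z": -0.1, "roll": 0}, {"x": -0.05, "y": -0.93, "z": -0.1, "roll": 0}, {"x": -0.05, "y": -0.93, "z": -0.1, "roll": 0}, {"x": -0.05, "y": -0.93, "z": -0.1, "roll": 0}, {"x": -0.05, "y": -0.93, "z": -0.1, "roll": 0}, {"x": -0.05, "y": -0.93, "z": -0.1, "roll": 0}, {"x": -0.05, "y": -0.93, "z": -0.1, "roll": 0}, {"x": -0.05, "y": -0.93, "z": -0.1, "roll": 0}, {"x": -0.05, "y": -0.93, "z": -0.1, "roll": 0}, {"x": -0.05, "y": -0.93, "z": -0.1, "roll": 0}, {"x": -0.05, "y": -0.93, "z": -0.1, "roll": 0}, {"x": -0.05, "y": -0.93, "z": -0.1, "roll": 0}]'

```text
time_s: 2.52
tcp_pos: [0.4178, 0.1188, 0.2636]
tcp_rot: [[-0.015, -0.693, 0.721], [-0.018, 0.721, 0.693], [-1.0, -0.002, -0.023]]
force: [-0.6, 0.4, 0.2]
grip_width: 1.0
```

```bash
python3 d.py 0.511 -0.30 0.22 2.328
```

```text
t 2.52 p [0.4178 0.1188 0.2636] yaw 2.336 tilt [-0.0154 -0.0176] F [-0.6  0.4  0.2] T [ 0.12  0.05 -0.01] w 1.000 q [ 0.11  0.17  1.71 -0.02  1.28 -2.22]
shares xyz [  1.98 -14.66  -8.88]
roll shares 0.07
```

Call:
step_arm --rows '[{"x": 0.1, "y": -0.98, "z": -0.6, "roll": 0}, {"x": 0.1, "y": -0.98, "z": -0.6, "roll": 0}, {"x": 0.1, "y": -0.98, "z": -0.6, "roll": 0}, {"x": 0.1, "y": -0.98, "z": -0.6, "roll": 0}, {"x": 0.1, "y": -0.98, "z": -0.6, "roll": 0}, {"x": 0.1, "y": -0.98, "z": -0.6, "roll": 0}, {"x": 0.1, "y": -0.98, "z": -0.6, "roll": 0}, {"x": 0.1, "y": -0.98, "z": -0.6, "roll": 0}, {"x": 0.1, "y": -0.98, "z": -0.6, "roll": 0}, {"x": 0.1, "y": -0.98, "z": -0.6, "roll": 0}, {"x": 0.1, "y": -0.98, "z": -0.6, "roll": 0}, {"x": 0.1, "y": -0.98, "z": -0.6, "roll": 0}, {"x": 0.1, "y": -0.98, "z": -0.6, "roll": 0}, {"x": 0, "y": -0.3, "z": -0.2, "roll": 0}]'

```text
time_s: 3.68
tcp_pos: [0.5002, -0.2758, 0.2295]
tcp_rot: [[-0.023, -0.692, 0.722], [-0.013, 0.722, 0.692], [-1.0, 0.006, -0.026]]
force: [-1.4, 0.4, 0.1]
grip_width: 1.003
```

```bash
python3 d.py 0.511 -0.30 0.16 2.328
```

```text
t 3.68 p [ 0.5002 -0.2758  0.2295] yaw 2.335 tilt [-0.0225 -0.0134] F [-1.4  0.4  0.1] T [ 0.06  0.05 -0.04] w 1.003 q [-0.63  0.45  1.41 -0.02  1.3  -2.95]
shares xyz [ 2.78 -1.02 -0.29]
roll shares 0.06
```

Call:
step_arm --rows '[{"x": 0.9, "y": -0.7, "z": -0.2, "roll": 0}, {"x": 0.9, "y": -0.3, "z": -0.1, "roll": 0}, {"x": 0.9, "y": 0, "z": 0, "roll": 0}, {"x": 0.8, "y": 0, "z": 0, "roll": 0}]'

```text
time_s: 4.02
tcp_pos: [0.5123, -0.3055, 0.1424]
tcp_rot: [[-0.016, -0.689, 0.725], [-0.018, 0.725, 0.689], [-1.0, -0.002, -0.024]]
force: [-0.5, -0.2, -0.3]
grip_width: 1.003
```

```bash
python3 d.py 0.511 -0.30 0.12 2.328
```

```text
t 4.02 p [ 0.5123 -0.3055  0.1424] yaw 2.331 tilt [-0.0157 -0.0182] F [-0.5 -0.2 -0.3] T [ 0.04  0.09 -0.01] w 1.003 q [-0.65  0.57  1.46 -0.03  1.12 -2.97]
shares xyz [0.89 0.2  0.13]
roll shares 0.02
```

Call:
step_arm --rows '[{"x": 0.8, "y": 0.15, "z": 0.1, "roll": 0}, {"x": 0.05, "y": 0, "z": 0, "roll": 0}]'

```text
time_s: 4.18
tcp_pos: [0.5088, -0.2994, 0.1156]
tcp_rot: [[-0.022, -0.688, 0.725], [-0.013, 0.725, 0.688], [-1.0, 0.006, -0.025]]
force: [-0.6, 0.5, 0.8]
grip_width: 1.001
```

Call:
step_arm --rows '[{"x": 0, "y": 0, "z": 0, "roll": 0}, {"x": 0, "y": 0, "z": 0, "roll": 0}, {"x": 0, "y": 0, "z": 0, "roll": 0}, {"x": 0, "y": 0, "z": 0, "roll": 0}, {"x": 0, "y": 0, "z": 0, "roll": 0}, {"x": 0, "y": 0, "z": 0, "roll": 0}]' --fingers 1 --squeeze 45

```text
time_s: 4.68
tcp_pos: [0.5106, -0.2995, 0.1199]
tcp_rot: [[-0.019, -0.689, 0.724], [-0.015, 0.725, 0.689], [-1.0, 0.002, -0.024]]
force: [-0.3, 0.2, 0.1]
grip_width: 0.612
```

```bash
python3 d.py 0.511 -0.30 0.25 2.328; python3 - <<'E'
from h import *
b=snap('side','s1'); a=snap('top','t1')
u,v=proj('side',[.51,-.3,.1]); u,v=int(u),int(v)
A=cv2.resize(b[v-60:v+50,u-60:u+60],(480,440),interpolation=cv2.INTER_CUBIC)
cv2.imwrite('pics/s1c.png',A[:,:,::-1])
E
```

```text
t 4.68 p [ 0.5106 -0.2995  0.1199] yaw 2.331 tilt [-0.0187 -0.0153] F [-0.3  0.2  0.1] T [ 0.1   0.08 -0.01] w 0.612 q [-0.65  0.59  1.49 -0.03  1.07 -2.97]
shares xyz [-5.2  -0.02 -0.13]
roll shares 0.03
```

View pics/s1c.png

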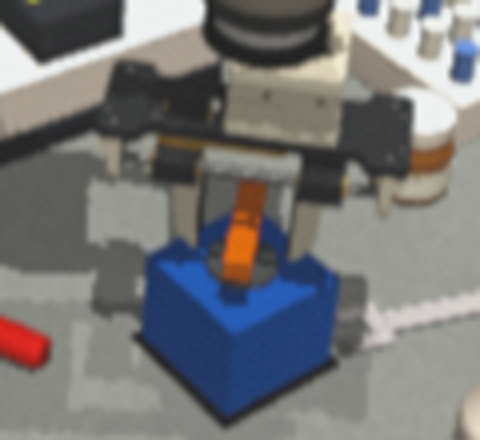

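The gripper straddles the orange bar symmetrically, with the bar at crop (243,235) in the middle. The jaws are still closing.

Call:
step_arm --rows '[{"x": 0, "y": 0, "z": 0, "roll": 0}, {"x": 0, "y": 0, "z": 0, "roll": 0}, {"x": 0, "y": 0, "z": 0, "roll": 0}, {"x": 0, "y": 0, "z": 0, "roll": 0}, {"x": 0, "y": 0, "z": 0, "roll": 0}, {"x": 0, "y": 0, "z": 0, "roll": 0}, {"x": 0, "y": 0, "z": 0, "roll": 0}, {"x": 0, "y": 0, "z": 0, "roll": 0}]'

```text
time_s: 5.45
tcp_pos: [0.5107, -0.2997, 0.1202]
tcp_rot: [[-0.018, -0.689, 0.724], [-0.016, 0.725, 0.689], [-1.0, 0.001, -0.024]]
force: [0.4, 0.5, 0.2]
grip_width: 0.196
```

```bash
python3 d.py 0.511 -0.30 0.25 2.328
```

```text
t 5.45 p [ 0.5107 -0.2997  0.1202] yaw 2.331 tilt [-0.0182 -0.0156] F [0.4 0.5 0.2] T [0.13 0.06 0.02] w 0.196 q [-0.65  0.59  1.49 -0.03  1.07 -2.97]
shares xyz [-5.19 -0.01 -0.12]
roll shares 0.02
```

Call:
step_arm --rows '[{"x": -0.5, "y": 0, "z": -0.02, "roll": 0}, {"x": -0.8, "y": 0, "z": -0.02, "roll": 0}, {"x": -0.9, "y": 0, "z": -0.02, "roll": 0}, {"x": -0.9, "y": 0, "z": -0.02, "roll": 0}, {"x": -0.9, "y": 0, "z": -0.02, "roll": 0}, {"x": -0.9, "y": 0, "z": -0.02, "roll": 0}, {"x": -0.3, "y": 0, "z": 0, "roll": 0}]'

```text
time_s: 6.03
tcp_pos: [0.5087, -0.2982, 0.2465]
tcp_rot: [[-0.031, -0.689, 0.724], [-0.006, 0.725, 0.689], [-1.0, 0.017, -0.026]]
force: [0.8, -0.6, -2.6]
grip_width: 0.187
```

```bash
python3 d.py 0.5697 -0.0045 0.26 2.328
```

```text
t 6.03 p [ 0.5087 -0.2982  0.2465] yaw 2.331 tilt [-0.0306 -0.0057] F [ 0.8 -0.6 -2.6] T [ 0.03 -0.05  0.  ] w 0.187 q [-0.65  0.47  1.31 -0.02  1.37 -2.97]
shares xyz [-0.68  6.84  9.85]
roll shares 0.02
```

Call:
step_arm --rows '[{"x": -0.2, "y": 0.4, "z": 0.6, "roll": 0}, {"x": -0.1, "y": 0.57, "z": 0.82, "roll": 0}, {"x": -0.1, "y": 0.57, "z": 0.82, "roll": 0}, {"x": -0.1, "y": 0.57, "z": 0.82, "roll": 0}, {"x": -0.1, "y": 0.57, "z": 0.82, "roll": 0}, {"x": -0.1, "y": 0.57, "z": 0.82, "roll": 0}, {"x": -0.05, "y": 0.57, "z": 0.82, "roll": 0}, {"x": -0.05, "y": 0.57, "z": 0.82, "roll": 0}, {"x": -0.05, "y": 0.57, "z": 0.82, "roll": 0}, {"x": -0.05, "y": 0.57, "z": 0.82, "roll": 0}, {"x": 0, "y": 0.4, "z": 0.6, "roll": 0}, {"x": 0, "y": 0.2, "z": 0.3, "roll": 0}]'

```text
time_s: 7.03
tcp_pos: [0.5617, -0.0238, 0.2523]
tcp_rot: [[-0.052, -0.683, 0.728], [0.001, 0.729, 0.684], [-0.999, 0.036, -0.037]]
force: [0.2, -0.1, -4.5]
grip_width: 0.193
```

```bash
python3 d.py 0.5697 -0.0045 0.23 2.328
```

```text
t 7.03 p [ 0.5617 -0.0238  0.2523] yaw 2.323 tilt [-0.0515  0.0007] F [ 0.2 -0.1 -4.5] T [0.02 0.   0.  ] w 0.193 q [-0.17  0.43  1.36 -0.01  1.39 -2.5 ]
shares xyz [0.88 0.31 0.79]
roll shares -0.04
```

Call:
step_arm --rows '[{"x": -0.2, "y": 0.15, "z": 0.4, "roll": 0}, {"x": -0.3, "y": 0.1, "z": 0.2, "roll": 0}, {"x": -0.3, "y": 0, "z": 0, "roll": 0}, {"x": -0.3, "y": 0, "z": 0, "roll": 0}, {"x": -0.2, "y": 0, "z": 0, "roll": 0}, {"x": 0, "y": 0, "z": 0, "roll": 0}]'

```text
time_s: 7.53
tcp_pos: [0.5704, -0.0088, 0.2852]
tcp_rot: [[-0.056, -0.683, 0.728], [0.0, 0.729, 0.684], [-0.998, 0.038, -0.041]]
force: [0.6, -1.2, -3.3]
grip_width: 0.193
```

```bash
python3 d.py 0.5697 -0.0045 0.23 2.328
```

```text
t 7.53 p [ 0.5704 -0.0088  0.2852] yaw 2.324 tilt [-0.056   0.0001] F [ 0.6 -1.2 -3.3] T [ 0.06 -0.07 -0.02] w 0.193 q [-0.15  0.43  1.28 -0.01  1.49 -2.47]
shares xyz [2.21 0.06 0.19]
roll shares -0.04
```

Call:
step_arm --rows '[{"x": 0.9, "y": 0, "z": 0, "roll": 0}, {"x": 0, "y": 0, "z": 0, "roll": 0}]'

```text
time_s: 7.7
tcp_pos: [0.5697, -0.0106, 0.264]
tcp_rot: [[-0.052, -0.682, 0.73], [-0.001, 0.731, 0.683], [-0.999, 0.035, -0.039]]
force: [-0.4, 0.7, -4.6]
grip_width: 0.194
```

```bash
python3 d.py 0.5697 -0.0045 0.23 2.328
```

```text
t 7.70 p [ 0.5697 -0.0106  0.264 ] yaw 2.322 tilt [-0.0523 -0.0008] F [-0.4  0.7 -4.6] T [0.14 0.08 0.01] w 0.194 q [-0.15  0.44  1.32 -0.01  1.43 -2.47]
shares xyz [1.36 0.13 0.22]
roll shares -0.05
```

Call:
step_arm --rows '[{"x": 0.5, "y": 0.08, "z": 0.2, "roll": 0}, {"x": 0.8, "y": 0, "z": 0.1, "roll": 0}, {"x": 0.3, "y": 0, "z": 0, "roll": 0}, {"x": 0, "y": 0, "z": 0, "roll": 0}]'

```text
time_s: 8.03
tcp_pos: [0.5724, -0.0068, 0.2262]
tcp_rot: [[-0.049, -0.679, 0.732], [-0.002, 0.733, 0.68], [-0.999, 0.032, -0.037]]
force: [-0.4, 0.1, -3.7]
grip_width: 0.195
```

```bash
python3 d.py 0.5727 -0.006 0.21 2.328; python3 - <<'E'
from h import *
b=snap('side','s2'); 
u,v=proj('side',[.57,-.005,.12]); u,v=int(u),int(v)
A=cv2.resize(b[v-60:v+50,u-60:u+60],(720,660)[:2],interpolation=cv2.INTER_CUBIC)[:600]
for q,c in (([.5697,-.0045,.11],(0,255,0)),):
    k=np.array([proj('side',[q[0]+.018*np.cos(t),q[1]+.018*np.sin(t),q[2]]) for t in np.linspace(0,6.28,40)])
    cv2.polylines(A,[np.round((k-[u-60,v-60]+.5)*6).astype(np.int32)],True,c,1)
cv2.imwrite('pics/s2c.png',A[:,:,::-1])
E
```

```text
t 8.03 p [ 0.5724 -0.0068  0.2262] yaw 2.318 tilt [-0.0489 -0.0019] F [-0.4  0.1 -3.7] T [ 0.04  0.   -0.03] w 0.195 q [-0.14  0.47  1.38 -0.01  1.34 -2.46]
shares xyz [ 0.65 -0.01  0.06]
roll shares -0.08
```

View pics/s2c.png

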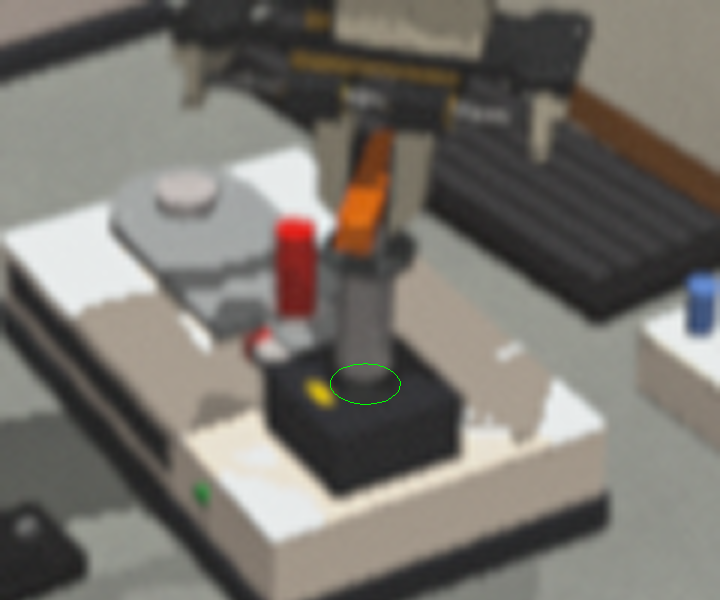

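The tip at crop (364,375) hangs just over the projected bore circle at (366,384), so I'll lower it gently.

Call:
step_arm --rows '[{"x": 0.5, "y": 0, "z": 0.05, "roll": 0}, {"x": 0.3, "y": 0, "z": 0, "roll": 0}, {"x": 0.2, "y": 0, "z": 0, "roll": 0}]'

```text
time_s: 8.33
tcp_pos: [0.5743, -0.0073, 0.2057]
tcp_rot: [[-0.041, -0.679, 0.733], [-0.003, 0.734, 0.679], [-0.999, 0.026, -0.033]]
force: [0.5, 0.1, -2.7]
grip_width: 0.192
```

```bash
python3 d.py 0.5723 -0.006 0.194 2.328
```

```text
t 8.33 p [ 0.5743 -0.0073  0.2057] yaw 2.317 tilt [-0.0412 -0.0034] F [ 0.5  0.1 -2.7] T [ 0.08  0.07 -0.02] w 0.192 q [-0.14  0.49  1.41 -0.01  1.29 -2.46]
shares xyz [ 0.47  0.08 -0.01]
roll shares -0.09
```

Call:
step_arm --rows '[{"x": 0.15, "y": 0, "z": 0, "roll": 0}, {"x": 0.15, "y": 0, "z": 0, "roll": 0}]'

```text
time_s: 8.5
tcp_pos: [0.5745, -0.0072, 0.1997]
tcp_rot: [[-0.039, -0.678, 0.734], [-0.003, 0.734, 0.679], [-0.999, 0.025, -0.03]]
force: [-3.2, 4.8, 16.1]
grip_width: 0.191
```

```bash
python3 d.py 0.5723 -0.006 0.194 2.328
```

```text
t 8.50 p [ 0.5745 -0.0072  0.1997] yaw 2.317 tilt [-0.039  -0.0026] F [-3.2  4.8 16.1] T [ 1.15  0.91 -0.04] w 0.191 q [-0.14  0.49  1.42 -0.01  1.27 -2.46]
shares xyz [ 0.23  0.09 -0.03]
roll shares -0.09
```

Call:
step_arm --rows '[{"x": 0, "y": 0.12, "z": 0, "roll": 0}, {"x": 0.05, "y": 0, "z": 0, "roll": 0}]'

```text
time_s: 8.67
tcp_pos: [0.5728, -0.0048, 0.1998]
tcp_rot: [[-0.037, -0.678, 0.734], [-0.002, 0.734, 0.679], [-0.999, 0.023, -0.029]]
force: [0.9, 0.6, -3.0]
grip_width: 0.193
```

```bash
python3 d.py 0.5723 -0.006 0.194 2.328
```

```text
t 8.67 p [ 0.5728 -0.0048  0.1998] yaw 2.317 tilt [-0.0368 -0.0025] F [ 0.9  0.6 -3. ] T [ 0.06 -0.01  0.01] w 0.193 q [-0.14  0.49  1.43 -0.01  1.26 -2.45]
shares xyz [ 0.23 -0.03 -0.04]
roll shares -0.09
```

Contact cleared with that centring shift, so I press lightly again.

Call:
step_arm --rows '[{"x": 0.15, "y": 0, "z": 0, "roll": 0}, {"x": 0.15, "y": 0, "z": 0, "roll": 0}]'

```text
time_s: 8.83
tcp_pos: [0.5744, -0.0045, 0.1961]
tcp_rot: [[-0.03, -0.679, 0.734], [-0.003, 0.734, 0.679], [-1.0, 0.018, -0.024]]
force: [-5.0, 3.7, 30.6]
grip_width: 0.193
```

```bash
python3 d.py
```

```text
t 8.83 p [ 0.5744 -0.0045  0.1961] yaw 2.317 tilt [-0.0295 -0.0027] F [-5.   3.7 30.6] T [ 0.67  1.49 -0.02] w 0.193 q [-0.14  0.49  1.43 -0.01  1.25 -2.45]
```

Call:
step_arm --rows '[{"x": 0.05, "y": 0.06, "z": 0, "roll": 0.6}, {"x": 0.08, "y": 0, "z": 0, "roll": 0.6}, {"x": 0.08, "y": 0, "z": 0, "roll": 0.6}]'

```text
time_s: 9.08
tcp_pos: [0.5745, -0.0036, 0.1967]
tcp_rot: [[-0.022, -0.501, 0.865], [-0.004, 0.865, 0.501], [-1.0, 0.007, -0.021]]
force: [-3.6, 3.8, 12.1]
grip_width: 0.194
```

```bash
python3 d.py
```

```text
t 9.08 p [ 0.5745 -0.0036  0.1967] yaw 2.096 tilt [-0.0216 -0.0044] F [-3.6  3.8 12.1] T [0.7  1.18 0.05] w 0.194 q [-0.14  0.48  1.44 -0.01  1.24 -2.23]
```

Call:
step_arm --rows '[{"x": 0.06, "y": 0.08, "z": -0.03, "roll": 0.5}, {"x": 0.08, "y": 0.03, "z": -0.02, "roll": 0.5}, {"x": 0.08, "y": 0, "z": 0, "roll": 0.5}]'

```text
time_s: 9.33
tcp_pos: [0.5733, -0.0024, 0.1966]
tcp_rot: [[-0.014, -0.329, 0.944], [-0.007, 0.944, 0.329], [-1.0, -0.002, -0.015]]
force: [-3.7, 1.0, 11.1]
grip_width: 0.19
```

```bash
python3 d.py
```

```text
t 9.33 p [ 0.5733 -0.0024  0.1966] yaw 1.906 tilt [-0.0138 -0.007 ] F [-3.7  1.  11.1] T [0.33 1.1  0.09] w 0.190 q [-0.13  0.48  1.45 -0.01  1.23 -2.04]
```

Call:
step_arm --rows '[{"x": 0.05, "y": 0, "z": -0.1, "roll": 0.5}, {"x": 0.08, "y": 0, "z": -0.05, "roll": 0.5}, {"x": 0.08, "y": 0, "z": 0, "roll": 0.5}]'

```text
time_s: 9.58
tcp_pos: [0.5719, -0.0032, 0.1963]
tcp_rot: [[-0.003, -0.146, 0.989], [-0.007, 0.989, 0.146], [-1.0, -0.006, -0.004]]
force: [-2.7, 1.6, 10.0]
grip_width: 0.195
```

```bash
python3 d.py
```

```text
t 9.58 p [ 0.5719 -0.0032  0.1963] yaw 1.718 tilt [-0.0034 -0.007 ] F [-2.7  1.6 10. ] T [0.49 0.7  0.09] w 0.195 q [-0.14  0.47  1.46 -0.01  1.21 -1.85]
```

Call:
step_arm --rows '[{"x": 0.05, "y": 0.02, "z": -0.06, "roll": 0.5}, {"x": 0.07, "y": 0.02, "z": -0.04, "roll": 0.5}, {"x": 0.07, "y": 0, "z": 0, "roll": 0.5}]'

```text
time_s: 9.83
tcp_pos: [0.5706, -0.0025, 0.195]
tcp_rot: [[0.003, 0.042, 0.999], [-0.008, 0.999, -0.042], [-1.0, -0.008, 0.004]]
force: [-1.2, -0.7, -3.4]
grip_width: 0.19
```

```bash
python3 d.py
```

```text
t 9.83 p [ 0.5706 -0.0025  0.195 ] yaw 1.529 tilt [ 0.0033 -0.0078] F [-1.2 -0.7 -3.4] T [-0.07  0.29 -0.01] w 0.190 q [-0.13  0.47  1.48 -0.01  1.2  -1.66]
```

Upward force is gone and z is dropping, so the hex looks aligned. I push down without turning.

Call:
step_arm --rows '[{"x": 0.2, "y": 0, "z": 0, "roll": 0}, {"x": 0.2, "y": 0, "z": 0, "roll": 0}]'

```text
time_s: 10.0
tcp_pos: [0.5704, -0.0028, 0.1849]
tcp_rot: [[0.004, 0.043, 0.999], [-0.008, 0.999, -0.043], [-1.0, -0.008, 0.004]]
force: [-1.3, 0.1, -4.0]
grip_width: 0.192
```

```bash
python3 d.py
```

```text
t 10.00 p [ 0.5704 -0.0028  0.1849] yaw 1.528 tilt [ 0.0036 -0.0084] F [-1.3  0.1 -4. ] T [ 0.04  0.18 -0.04] w 0.192 q [-0.14  0.48  1.49 -0.01  1.17 -1.66]
```

Call:
step_arm --rows '[{"x": 0.2, "y": 0, "z": 0, "roll": 0}, {"x": 0.12, "y": 0, "z": 0, "roll": 0}, {"x": 0.08, "y": 0, "z": 0, "roll": 0}]'

```text
time_s: 10.25
tcp_pos: [0.5729, -0.0033, 0.178]
tcp_rot: [[0.012, 0.038, 0.999], [-0.009, 0.999, -0.038], [-1.0, -0.009, 0.012]]
force: [-5.6, 1.3, 15.9]
grip_width: 0.189
```

```bash
python3 d.py
```

```text
t 10.25 p [ 0.5729 -0.0033  0.178 ] yaw 1.533 tilt [ 0.0117 -0.0093] F [-5.6  1.3 15.9] T [ 0.36  1.34 -0.09] w 0.189 q [-0.14  0.48  1.5  -0.01  1.15 -1.66]
```

Call:
step_arm --rows '[{"x": 0, "y": 0, "z": -0.06, "roll": 0.3}, {"x": 0, "y": 0, "z": 0, "roll": 0.6}, {"x": 0, "y": 0, "z": 0, "roll": 0.6}, {"x": 0, "y": 0, "z": 0, "roll": 0.6}, {"x": 0, "y": 0, "z": 0, "roll": 0.6}]'

```text
time_s: 10.67
tcp_pos: [0.5715, -0.0035, 0.178]
tcp_rot: [[0.012, 0.357, 0.934], [-0.01, 0.934, -0.357], [-1.0, -0.005, 0.015]]
force: [-1.0, 0.2, 1.8]
grip_width: 0.191
```

```bash
python3 d.py
```

```text
t 10.67 p [ 0.5715 -0.0035  0.178 ] yaw 1.206 tilt [ 0.0125 -0.0105] F [-1.   0.2  1.8] T [0.07 0.56 0.37] w 0.191 q [-0.14  0.48  1.5  -0.01  1.14 -1.34]
```

Call:
step_arm --rows '[{"x": 0, "y": 0, "z": 0, "roll": 0.7}, {"x": 0, "y": 0, "z": 0, "roll": 0.7}, {"x": 0, "y": 0, "z": 0, "roll": 0.7}, {"x": 0, "y": 0, "z": 0, "roll": 0.7}, {"x": 0, "y": 0, "z": 0, "roll": 0.7}, {"x": 0, "y": 0, "z": 0, "roll": 0.7}, {"x": 0, "y": 0, "z": 0, "roll": 0.7}, {"x": 0, "y": 0, "z": 0, "roll": 0.7}]'

```text
time_s: 11.33
tcp_pos: [0.5708, -0.0044, 0.1781]
tcp_rot: [[0.01, 0.869, 0.495], [-0.014, 0.495, -0.869], [-1.0, 0.002, 0.017]]
force: [-1.7, -0.4, 2.7]
grip_width: 0.194
```

```bash
python3 d.py
```

```text
t 11.33 p [ 0.5708 -0.0044  0.1781] yaw 0.518 tilt [ 0.0104 -0.0137] F [-1.7 -0.4  2.7] T [-0.    0.64  0.34] w 0.194 q [-0.14  0.48  1.5  -0.01  1.15 -0.65]
```

Call:
step_arm --rows '[{"x": 0, "y": 0, "z": 0, "roll": 0.6}, {"x": 0, "y": 0, "z": 0, "roll": 0.6}, {"x": 0, "y": 0, "z": 0, "roll": 0.6}, {"x": 0, "y": 0, "z": 0, "roll": 0.5}, {"x": 0, "y": 0, "z": 0, "roll": 0.5}]'

```text
time_s: 11.75
tcp_pos: [0.5703, -0.0045, 0.1781]
tcp_rot: [[0.009, 0.985, 0.173], [-0.015, 0.173, -0.985], [-1.0, 0.006, 0.016]]
force: [-1.2, 0.4, 2.8]
grip_width: 0.196
```

```bash
python3 d.py
```

```text
t 11.75 p [ 0.5703 -0.0045  0.1781] yaw 0.174 tilt [ 0.0086 -0.0148] F [-1.2  0.4  2.8] T [0.05 0.66 0.26] w 0.196 q [-0.14  0.48  1.5  -0.01  1.15 -0.3 ]
```

Call:
step_arm --rows '[{"x": 0, "y": 0, "z": 0, "roll": 0.5}, {"x": 0, "y": 0, "z": 0, "roll": 0.5}, {"x": 0, "y": 0, "z": 0, "roll": 0.5}]'

```text
time_s: 12.0
tcp_pos: [0.5701, -0.0047, 0.1781]
tcp_rot: [[0.008, 1.0, -0.006], [-0.016, -0.006, -1.0], [-1.0, 0.008, 0.016]]
force: [-1.3, -0.1, 1.7]
grip_width: 0.195
```

```bash
python3 d.py; python3 - <<'E'
from h import *
b=snap('side','s3');a=snap('top','t3')
u,v=proj('side',[.585,.06,.12]); u,v=int(u),int(v)
A=cv2.resize(b[v-60:v+50,u-60:u+60],(480,440),interpolation=cv2.INTER_CUBIC)
u,v=proj('top',[.585,.05,.12]); u,v=int(u),int(v)
B=cv2.resize(a[v-40:v+40,u-30:u+30],(330,440),interpolation=cv2.INTER_CUBIC)
cv2.imwrite('pics/s3c.png',np.hstack([A,B])[:,:,::-1])
E
```

```text
t 12.00 p [ 0.5701 -0.0047  0.1781] yaw -0.006 tilt [ 0.0081 -0.0164] F [-1.3 -0.1  1.7] T [0.06 0.46 1.16] w 0.195 q [-0.13  0.48  1.5  -0.02  1.15 -0.12]
```

View pics/s3c.png

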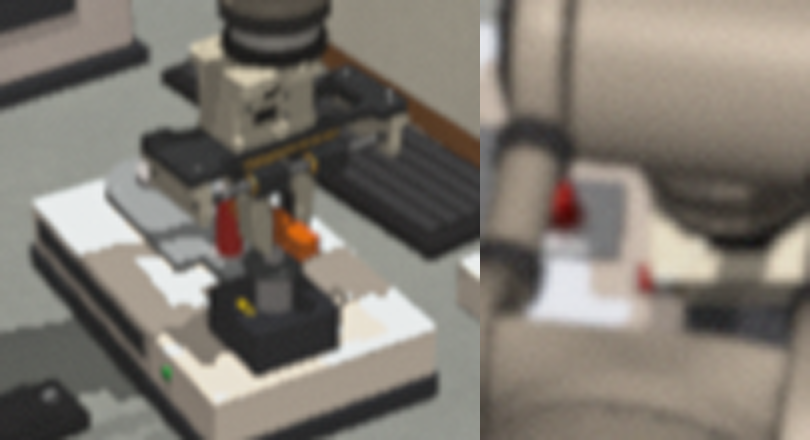

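Torque has jumped to 1.16 N m, which is the hard stop. The red bolt end at crop (645,275) is now tucked up to the housing, clear of the lid. I relax the twist and lift out.

Call:
step_arm --rows '[{"x": 0, "y": 0, "z": 0, "roll": -0.35}, {"x": -0.3, "y": 0, "z": 0, "roll": 0}, {"x": -0.4, "y": 0, "z": 0, "roll": 0}]'

```text
time_s: 12.35
tcp_pos: [0.5651, -0.0038, 0.1832]
tcp_rot: [[-0.012, 0.999, 0.048], [-0.013, 0.048, -0.999], [-1.0, -0.012, 0.013]]
force: [10.1, -1.0, -42.2]
grip_width: 0.2
```

```bash
python3 d.py 0.5701 -0.0047 0.26
```

```text
t 12.35 p [ 0.5651 -0.0038  0.1832] yaw 0.048 tilt [-0.0118 -0.0135] F [ 10.1  -1.  -42.2] T [-0.4  -2.16  0.34] w 0.200 q [-0.13  0.48  1.49 -0.02  1.18 -0.18]
shares xyz [-3.07  0.16  0.09]
```

Call:
step_arm --rows '[{"x": 0, "y": 0.15, "z": 0.02, "roll": -0.2}, {"x": -0.05, "y": 0.05, "z": 0, "roll": 0}]'

```text
time_s: 12.52
tcp_pos: [0.5705, -0.0044, 0.1827]
tcp_rot: [[-0.014, 0.997, 0.077], [-0.014, 0.076, -0.997], [-1.0, -0.015, 0.012]]
force: [-1.6, -1.3, -10.6]
grip_width: 0.191
```

```bash
python3 d.py 0.5701 -0.0047 0.26
```

```text
t 12.52 p [ 0.5705 -0.0044  0.1827] yaw 0.076 tilt [-0.0136 -0.0135] F [ -1.6  -1.3 -10.6] T [-0.27  0.34  0.25] w 0.191 q [-0.13  0.49  1.48 -0.02  1.19 -0.2 ]
shares xyz [-3.09 -0.06  0.05]
```

Call:
step_arm --rows '[{"x": 0, "y": 0, "z": 0, "roll": -0.35}, {"x": -0.15, "y": 0, "z": 0, "roll": 0}]'

```text
time_s: 12.68
tcp_pos: [0.5703, -0.0046, 0.1848]
tcp_rot: [[-0.016, 0.993, 0.121], [-0.013, 0.12, -0.993], [-1.0, -0.018, 0.011]]
force: [2.4, 0.5, -11.0]
grip_width: 0.19
```

```bash
python3 d.py 0.5701 -0.0047 0.26
```

```text
t 12.68 p [ 0.5703 -0.0046  0.1848] yaw 0.121 tilt [-0.0164 -0.0131] F [  2.4   0.5 -11. ] T [-0.1  -0.39  0.08] w 0.190 q [-0.13  0.49  1.47 -0.02  1.2  -0.25]
shares xyz [-3.01 -0.06  0.04]
```

Twist is down to 0.08 N m, and a careful lift is next.

Call:
step_arm --rows '[{"x": -0.15, "y": 0, "z": 0, "roll": -0.1}, {"x": -0.25, "y": 0, "z": 0, "roll": 0}, {"x": -0.25, "y": 0.02, "z": 0, "roll": 0}]'

```text
time_s: 12.93
tcp_pos: [0.5711, -0.0043, 0.2008]
tcp_rot: [[-0.018, 0.991, 0.131], [-0.012, 0.131, -0.991], [-1.0, -0.019, 0.01]]
force: [-0.9, -0.2, -3.5]
grip_width: 0.19
```

```bash
python3 d.py 0.5701 -0.0047 0.26
```

```text
t 12.93 p [ 0.5711 -0.0043  0.2008] yaw 0.132 tilt [-0.0178 -0.0123] F [-0.9 -0.2 -3.5] T [-0.09 -0.02  0.03] w 0.190 q [-0.13  0.47  1.45 -0.02  1.24 -0.26]
shares xyz [-2.37 -0.09  0.03]
```

Call:
step_arm --rows '[{"x": -0.6, "y": -0.02, "z": 0, "roll": 0}, {"x": -0.8, "y": -0.02, "z": 0, "roll": 0}, {"x": -0.7, "y": -0.02, "z": 0, "roll": 0}, {"x": -0.3, "y": 0, "z": 0, "roll": 0}, {"x": 0, "y": 0, "z": 0, "roll": 0}]'

```text
time_s: 13.35
tcp_pos: [0.5705, -0.0033, 0.268]
tcp_rot: [[-0.015, 0.992, 0.129], [-0.012, 0.129, -0.992], [-1.0, -0.016, 0.01]]
force: [0.5, -0.6, -4.5]
grip_width: 0.194
```

```bash
python3 d.py 0.511 -0.3 0.26 2.328; python3 - <<'E'
from h import *
b=snap('side','s4')
u,v=proj('side',[.57,-.005,.16]); u,v=int(u),int(v)
A=cv2.resize(b[v-60:v+60,u-60:u+60],(600,600),interpolation=cv2.INTER_CUBIC)
# vertical reference through TCP
s=get_state(); p=np.array(s['tcp_pos']); 
for dz in (0,-.107): 
    k=(proj('side',p+[0,0,dz])-[u-60,v-60]+.5)*5; cv2.circle(A,tuple(int(i) for i in k),3,(0,255,0),-1); print(k)
cv2.imwrite('pics/s4c.png',A[:,:,::-1])
E
```

```text
t 13.35 p [ 0.5705 -0.0033  0.268 ] yaw 0.129 tilt [-0.015  -0.0118] F [ 0.5 -0.6 -4.5] T [-0.12 -0.02 -0.01] w 0.194 q [-0.13  0.42  1.34 -0.01  1.39 -0.26]
shares xyz [ 0.49 -3.88 11.46]
roll shares -18.33
[307.32616649 149.22228966]
[304.80046215 304.8064996 ]
```

View pics/s4c.png

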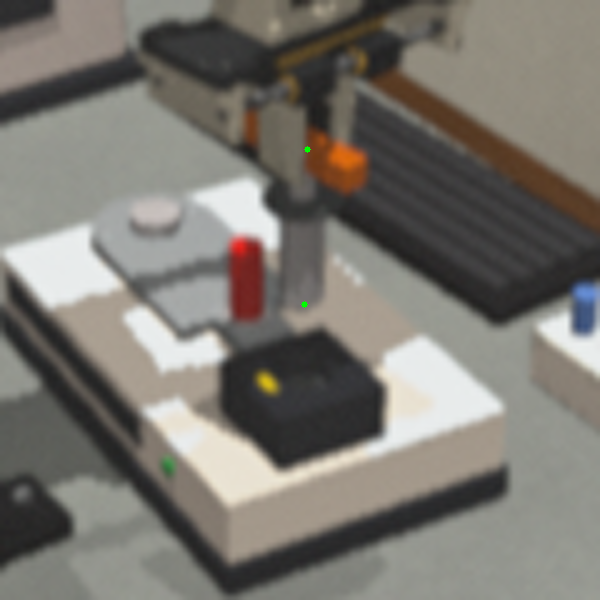

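Call:
step_arm --rows '[{"x": 0, "y": -0.2, "z": 0.6, "roll": 0}, {"x": 0, "y": -0.33, "z": 0.97, "roll": 0}, {"x": 0, "y": -0.33, "z": 0.97, "roll": 0}, {"x": 0, "y": -0.33, "z": 0.97, "roll": 0}, {"x": 0.03, "y": -0.33, "z": 0.97, "roll": 0}, {"x": 0.03, "y": -0.33, "z": 0.97, "roll": 0}, {"x": 0.03, "y": -0.33, "z": 0.97, "roll": 0}, {"x": 0.03, "y": -0.33, "z": 0.97, "roll": 0}, {"x": 0.03, "y": -0.33, "z": 0.97, "roll": 0}, {"x": 0.03, "y": -0.33, "z": 0.97, "roll": 0}, {"x": 0, "y": -0.33, "z": 0.97, "roll": 0}, {"x": 0, "y": -0.2, "z": 0.5, "roll": 0}, {"x": 0, "y": 0, "z": 0, "roll": 0}]'

```text
time_s: 14.48
tcp_pos: [0.5055, -0.291, 0.2516]
tcp_rot: [[-0.035, 0.991, 0.131], [-0.0, 0.131, -0.991], [-0.999, -0.035, -0.005]]
force: [0.2, 0.3, -4.0]
grip_width: 0.192
```

```bash
python3 d.py 0.511 -0.3 0.21
```

```text
t 14.48 p [ 0.5055 -0.291   0.2516] yaw 0.132 tilt [-0.035 -0.   ] F [ 0.2  0.3 -4. ] T [-0.13 -0.06  0.05] w 0.192 q [-0.64  0.46  1.32 -0.02  1.39 -0.77]
shares xyz [1.66 0.23 0.39]
```

Call:
step_arm --rows '[{"x": 0.6, "y": 0.2, "z": 0.3, "roll": 0}, {"x": 0.7, "y": 0.05, "z": 0.05, "roll": 0}, {"x": 0.2, "y": 0, "z": 0, "roll": 0}, {"x": 0, "y": 0, "z": 0, "roll": 0}]'

```text
time_s: 14.82
tcp_pos: [0.5112, -0.2971, 0.2108]
tcp_rot: [[-0.037, 0.991, 0.129], [0.004, 0.13, -0.992], [-0.999, -0.036, -0.009]]
force: [0.1, 0.0, -3.4]
grip_width: 0.195
```

```bash
python3 d.py 0.511 -0.3 0.20; python3 - <<'E'
from h import *
b=snap('side','s5');a=snap('top','t5')
s=get_state(); p=np.array(s['tcp_pos']); 
def crop(im,c,w,h,k):
    u,v=proj(c,[.511,-.3,.12]); u,v=int(u),int(v)
    A=cv2.resize(im[v-h:v+h,u-w:u+w],None,fx=k,fy=k,interpolation=cv2.INTER_CUBIC)
    for q in (p,p-[0,0,.107]):
        z=(proj(c,q)-[u-w,v-h]+.5)*k; cv2.circle(A,tuple(int(i) for i in z),3,(0,255,0),-1)
    n=np.array([proj(c,[.511+.018*np.cos(t),-.3+.018*np.sin(t),.082]) for t in np.linspace(0,6.28,40)])
    cv2.polylines(A,[np.round((n-[u-w,v-h]+.5)*k).astype(np.int32)],True,(255,255,0),1)
    return A
cv2.imwrite('pics/s5c.png',crop(b,'side',45,50,6)[:,:,::-1])
E
```

```text
t 14.82 p [ 0.5112 -0.2971  0.2108] yaw 0.130 tilt [-0.0367  0.0039] F [ 0.1  0.  -3.4] T [-0.07  0.    0.01] w 0.195 q [-0.65  0.51  1.36 -0.02  1.31 -0.77]
shares xyz [ 0.43 -0.01  0.12]
```

View pics/s5c.png

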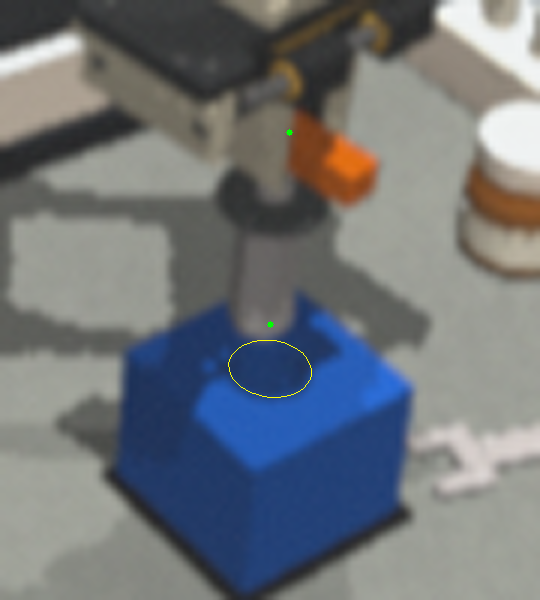

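```bash
python3 - <<'E'
from fit import *
I={c:cv2.imread(f'pics/{c}5.png'.replace('side5','s5').replace('top5','t5'))[:,:,::-1].copy() for c in('top','side')}
s=get_state(); R=np.array(s['tcp_rot']); p=np.array(s['tcp_pos'])
b=R[:,2]; yaw=np.arctan2(b[1],b[0])
for c in I:
    m=comp(orange(hsv(I[c])),c,p,40); print(c,m.sum(),np.argwhere(m).min(0) if m.sum() else '',np.argwhere(m).max(0) if m.sum() else '')
m={'side':comp(orange(hsv(I['side'])),'side',p,40)}
# bar piece from start a to end e (along tool z from TCP), lateral l along tool y, vertical dz
def piece(q):
    a,e,dz=q; x=p+b*(a+e)/2
    return box(x[0],x[1],yaw,e-a,.018,p[2]+dz-.009,p[2]+dz+.009)
print(fit(m,piece,[.012,.045,0],[.004,.004,.004]))
# shaft lateral offset, side view: collar/shaft grey is left to the eye
cs=(256,192)
A=I['top']; u,v=proj('top',p); u,v=int(u),int(v)
cv2.imwrite('pics/t5c.png',cv2.resize(A[max(v-50,0):v+50,u-50:u+50],(500,500),interpolation=cv2.INTER_CUBIC)[:,:,::-1])
E
```

```text
top 0  
side 154 [200 332] [217 369]
(array([ 0.00971495,  0.03622421, -0.00154599]), np.float64(24.539104461669922))
```

View pics/t5c.png

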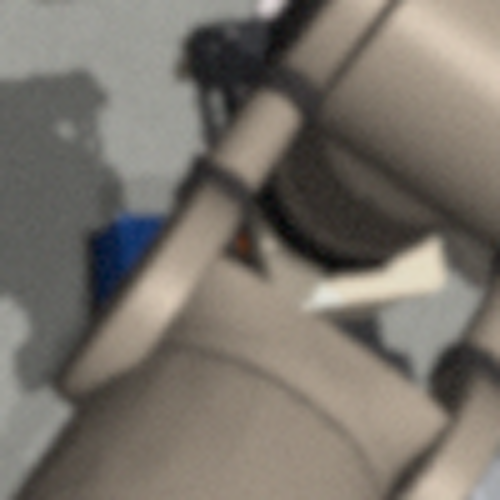

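The bar's visible end lies 36 mm from the TCP instead of 45 mm. The key slid about 8 mm towards +y in the grip, so I compensate before inserting.

```bash
python3 d.py 0.512 -0.307 0.205
```

```text
t 14.92 p [ 0.5116 -0.2972  0.2121] yaw 0.130 tilt [-0.0353  0.0027] F [ 0.3 -0.1 -4.2] T [-0.17  0.01 -0.03] w 0.192 q [-0.65  0.51  1.36 -0.02  1.31 -0.77]
shares xyz [ 0.28 -0.03  0.39]
```

Call:
step_arm --rows '[{"x": 0, "y": 0, "z": 0.35, "roll": 0}, {"x": 0.1, "y": 0, "z": 0.05, "roll": 0}, {"x": 0, "y": 0, "z": 0, "roll": 0}]'

```text
time_s: 15.17
tcp_pos: [0.5142, -0.3073, 0.212]
tcp_rot: [[-0.032, 0.991, 0.132], [0.0, 0.132, -0.991], [-0.999, -0.032, -0.005]]
force: [0.3, -0.4, -3.0]
grip_width: 0.19
```

```bash
python3 d.py 0.512 -0.307 0.18
```

```text
t 15.17 p [ 0.5142 -0.3073  0.212 ] yaw 0.132 tilt [-0.0321  0.0004] F [ 0.3 -0.4 -3. ] T [-0.1   0.03 -0.01] w 0.190 q [-0.66  0.52  1.34 -0.02  1.31 -0.78]
shares xyz [ 1.28 -0.04 -0.02]
```

Call:
step_arm --rows '[{"x": 0.4, "y": 0.03, "z": 0, "roll": 0}, {"x": 0.4, "y": 0, "z": 0, "roll": 0}, {"x": 0.3, "y": 0, "z": 0, "roll": 0}]'

```text
time_s: 15.42
tcp_pos: [0.5153, -0.3082, 0.1854]
tcp_rot: [[-0.027, 0.991, 0.132], [-0.003, 0.131, -0.991], [-1.0, -0.027, -0.0]]
force: [-0.1, 1.2, -4.0]
grip_width: 0.192
```

```bash
python3 d.py 0.512 -0.307 0.17
```

```text
t 15.42 p [ 0.5153 -0.3082  0.1854] yaw 0.132 tilt [-0.027  -0.0034] F [-0.1  1.2 -4. ] T [0.13 0.25 0.  ] w 0.192 q [-0.66  0.54  1.38 -0.02  1.24 -0.78]
shares xyz [ 0.62 -0.11 -0.06]
```

Call:
step_arm --rows '[{"x": 0.4, "y": -0.03, "z": 0, "roll": 0}, {"x": 0.4, "y": -0.03, "z": 0, "roll": 0}]'

```text
time_s: 15.58
tcp_pos: [0.5167, -0.31, 0.1731]
tcp_rot: [[-0.015, 0.991, 0.132], [-0.012, 0.132, -0.991], [-1.0, -0.016, 0.01]]
force: [-3.3, 5.0, -2.0]
grip_width: 0.188
```

```bash
python3 d.py 0.513 -0.307 0.12
```

```text
t 15.58 p [ 0.5167 -0.31    0.1731] yaw 0.132 tilt [-0.0146 -0.0117] F [-3.3  5.  -2. ] T [ 0.98  0.72 -0.01] w 0.188 q [-0.66  0.55  1.4  -0.02  1.2  -0.78]
shares xyz [ 2.12 -0.1  -0.16]
```

Call:
step_arm --rows '[{"x": 0.15, "y": -0.1, "z": -0.15, "roll": 0}, {"x": 0.4, "y": -0.03, "z": -0.05, "roll": 0}, {"x": 0.4, "y": -0.02, "z": -0.02, "roll": 0}]'

```text
time_s: 15.83
tcp_pos: [0.5113, -0.3044, 0.148]
tcp_rot: [[-0.014, 0.991, 0.132], [-0.012, 0.132, -0.991], [-1.0, -0.015, 0.01]]
force: [0.4, -0.3, -3.3]
grip_width: 0.194
```

```bash
python3 d.py 0.513 -0.307 0.12
```

```text
t 15.83 p [ 0.5113 -0.3044  0.148 ] yaw 0.132 tilt [-0.0138 -0.0122] F [ 0.4 -0.3 -3.3] T [-0.08  0.07  0.01] w 0.194 q [-0.66  0.56  1.45 -0.02  1.13 -0.78]
shares xyz [1.12 0.07 0.1 ]
```

Call:
step_arm --rows '[{"x": 0.4, "y": 0, "z": 0.02, "roll": 0}, {"x": 0.35, "y": 0, "z": 0, "roll": 0}, {"x": 0.15, "y": 0, "z": 0, "roll": 0}, {"x": 0.08, "y": 0, "z": 0, "roll": 0}]'

```text
time_s: 16.17
tcp_pos: [0.509, -0.304, 0.1183]
tcp_rot: [[-0.019, 0.991, 0.132], [-0.009, 0.132, -0.991], [-1.0, -0.02, 0.006]]
force: [-7.6, 5.4, 29.8]
grip_width: 0.193
```

```bash
python3 d.py 0.513 -0.307 0.12
```

```text
t 16.17 p [ 0.509  -0.304   0.1183] yaw 0.133 tilt [-0.0191 -0.0087] F [-7.6  5.4 29.8] T [0.79 1.05 0.  ] w 0.193 q [-0.66  0.59  1.49 -0.02  1.07 -0.78]
shares xyz [-0.07  0.14  0.14]
```

Seated on the collar at z = 0.118 with 30 N up. Now relax and open.

Call:
step_arm --rows '[{"x": -0.04, "y": 0, "z": 0, "roll": 0}, {"x": 0, "y": 0, "z": 0, "roll": 0}]'

```text
time_s: 16.33
tcp_pos: [0.5093, -0.3043, 0.1195]
tcp_rot: [[-0.019, 0.991, 0.132], [-0.009, 0.132, -0.991], [-1.0, -0.02, 0.007]]
force: [0.4, -0.5, -4.3]
grip_width: 0.189
```

Call:
step_arm --rows '[{"x": 0, "y": 0, "z": 0, "roll": 0}, {"x": 0, "y": 0, "z": 0, "roll": 0}, {"x": 0, "y": 0, "z": 0, "roll": 0}, {"x": 0, "y": 0, "z": 0, "roll": 0}, {"x": 0, "y": 0, "z": 0, "roll": 0}, {"x": 0, "y": 0, "z": 0, "roll": 0}, {"x": 0, "y": 0, "z": 0, "roll": 0}, {"x": 0, "y": 0, "z": 0, "roll": 0}]' --fingers -1

```text
time_s: 17.0
tcp_pos: [0.511, -0.3057, 0.1217]
tcp_rot: [[-0.014, 0.991, 0.132], [-0.013, 0.132, -0.991], [-1.0, -0.015, 0.011]]
force: [-0.1, 0.1, -0.2]
grip_width: 0.72
```

```bash
python3 d.py 0.511 -0.304 0.25
```

```text
t 17.00 p [ 0.511  -0.3057  0.1217] yaw 0.132 tilt [-0.0138 -0.0129] F [-0.1  0.1 -0.2] T [-0.02  0.04  0.01] w 0.720 q [-0.66  0.59  1.48 -0.02  1.07 -0.78]
shares xyz [-5.13 -0.07 -0.01]
```

Call:
step_arm --rows '[{"x": -0.3, "y": 0, "z": 0, "roll": 0}, {"x": -0.5, "y": 0, "z": 0, "roll": 0}, {"x": -0.9, "y": 0, "z": 0, "roll": 0}, {"x": -0.9, "y": 0, "z": 0, "roll": 0}, {"x": -0.9, "y": 0, "z": 0, "roll": 0}, {"x": -0.4, "y": 0, "z": 0, "roll": 0.9}, {"x": 0, "y": 0, "z": 0, "roll": 0.8}]'

```text
time_s: 17.58
tcp_pos: [0.5118, -0.3039, 0.2254]
tcp_rot: [[-0.016, 0.997, -0.076], [-0.011, -0.076, -0.997], [-1.0, -0.015, 0.012]]
force: [-0.1, 0.2, 0.1]
grip_width: 1.0
```

```bash
python3 d.py 0.599 0.0995 0.21 -0.085; python3 - <<'E'
from fit import *
a=snap('top','t6');b=snap('side','s6')
I={'top':a,'side':b}
for c in I:
    M={c:comp(orange(hsv(I[c])),c,[.511,-.3,.119],40)}
    print(c,M[c].sum(),fit(M,lambda p:box(p[0],p[1],p[2],.09,.018,.110,.128),[.511,-.3,-1.44],[.01,.01,.2]))
E
```

```text
t 17.58 p [ 0.5118 -0.3039  0.2254] yaw -0.076 tilt [-0.0159 -0.0113] F [-0.1  0.2  0.1] T [-0.07  0.03 -0.01] w 1.000 q [-0.66  0.49  1.35 -0.02  1.31 -0.57]
shares xyz [  0.38   2.26 -16.36]
roll shares 0.07
top 0 (array([ 0.50057271, -0.28877233, -1.02393244]), np.float64(191.72535705566406))
side 278 (array([ 0.50898144, -0.2977387 , -1.46197989]), np.float64(24.871028900146484))
```

Key is back in the stand: its bar is fitted at (0.509, −0.298) at the seated height. On to the post.

Call:
step_arm --rows '[{"x": 0, "y": 0.1, "z": -0.6, "roll": 0}, {"x": 0, "y": 0.14, "z": -0.98, "roll": 0}, {"x": 0, "y": 0.14, "z": -0.98, "roll": 0}, {"x": 0, "y": 0.14, "z": -0.98, "roll": 0}, {"x": 0, "y": 0.14, "z": -0.98, "roll": 0}, {"x": 0, "y": 0.14, "z": -0.98, "roll": 0}, {"x": 0, "y": 0.14, "z": -0.98, "roll": 0}, {"x": 0, "y": 0.14, "z": -0.98, "roll": 0}, {"x": 0, "y": 0.14, "z": -0.98, "roll": 0}, {"x": 0, "y": 0.14, "z": -0.98, "roll": 0}, {"x": 0, "y": 0.14, "z": -0.98, "roll": 0}, {"x": 0, "y": 0.14, "z": -0.98, "roll": 0}, {"x": 0, "y": 0.14, "z": -0.98, "roll": 0}, {"x": 0, "y": 0.14, "z": -0.98, "roll": 0}, {"x": 0, "y": 0.14, "z": -0.98, "roll": 0}, {"x": 0, "y": 0.14, "z": -0.98, "roll": 0}, {"x": 0, "y": 0.1, "z": -0.5, "roll": 0}]'

```text
time_s: 19.1
tcp_pos: [0.5811, 0.1201, 0.2092]
tcp_rot: [[-0.041, 0.999, -0.022], [-0.001, -0.022, -1.0], [-0.999, -0.041, 0.002]]
force: [0.8, -0.3, -0.3]
grip_width: 1.0
```

```bash
python3 d.py 0.599 0.0995 0.17 -0.085
```

```text
t 19.10 p [0.5811 0.1201 0.2092] yaw -0.022 tilt [-0.0414 -0.0009] F [ 0.8 -0.3 -0.3] T [-0.12  0.03 -0.04] w 1.000 q [0.07 0.52 1.35 0.   1.32 0.09]
shares xyz [1.54 0.8  0.8 ]
roll shares 0.53
```

Call:
step_arm --rows '[{"x": 0, "y": 0.5, "z": 0.5, "roll": 0.4}, {"x": 0.4, "y": 0.25, "z": 0.2, "roll": 0}, {"x": 0.6, "y": 0, "z": 0, "roll": 0}, {"x": 0, "y": 0, "z": 0, "roll": 0}]'

```text
time_s: 19.43
tcp_pos: [0.5969, 0.1069, 0.1801]
tcp_rot: [[-0.045, 0.997, -0.055], [-0.001, -0.055, -0.998], [-0.999, -0.045, 0.003]]
force: [0.4, 0.2, -1.1]
grip_width: 0.999
```

```bash
python3 d.py 0.599 0.0995 0.122 -0.085
```

```text
t 19.43 p [0.5969 0.1069 0.1801] yaw -0.055 tilt [-0.045  -0.0006] F [ 0.4  0.2 -1.1] T [-0.15  0.04 -0.  ] w 0.999 q [0.05 0.57 1.34 0.   1.28 0.1 ]
shares xyz [2.32 0.2  0.28]
roll shares 0.25
```

Call:
step_arm --rows '[{"x": 0.4, "y": 0.1, "z": 0.25, "roll": 0.2}, {"x": 0.7, "y": 0.1, "z": 0, "roll": 0}, {"x": 0.7, "y": 0, "z": 0, "roll": 0}, {"x": 0.2, "y": 0, "z": 0, "roll": 0}, {"x": 0, "y": 0, "z": 0, "roll": 0}]'

```text
time_s: 19.85
tcp_pos: [0.5984, 0.0966, 0.1259]
tcp_rot: [[-0.048, 0.996, -0.081], [-0.001, -0.082, -0.997], [-0.999, -0.047, 0.005]]
force: [-0.2, -0.1, 0.2]
grip_width: 1.001
```

```bash
python3 d.py 0.599 0.0995 0.122 -0.085
```

```text
t 19.85 p [0.5984 0.0966 0.1259] yaw -0.082 tilt [-0.0477 -0.0011] F [-0.2 -0.1  0.2] T [-0.05  0.05 -0.01] w 1.001 q [0.03 0.62 1.4  0.   1.16 0.11]
shares xyz [ 0.15  0.02 -0.12]
roll shares 0.03
```

Call:
step_arm --rows '[{"x": 0, "y": 0, "z": -0.1, "roll": 0}, {"x": 0, "y": 0, "z": 0, "roll": 0}, {"x": 0, "y": 0, "z": 0, "roll": 0}, {"x": 0, "y": 0, "z": 0, "roll": 0}, {"x": 0, "y": 0, "z": 0, "roll": 0}, {"x": 0, "y": 0, "z": 0, "roll": 0}, {"x": 0, "y": 0, "z": 0, "roll": 0}, {"x": 0, "y": 0, "z": 0, "roll": 0}, {"x": 0, "y": 0, "z": 0, "roll": 0}, {"x": 0, "y": 0, "z": 0, "roll": 0}, {"x": 0, "y": 0, "z": 0, "roll": 0}, {"x": 0, "y": 0, "z": 0, "roll": 0}, {"x": 0, "y": 0, "z": 0, "roll": 0}]' --fingers 1 --squeeze 15

```text
time_s: 20.93
tcp_pos: [0.5986, 0.0989, 0.1303]
tcp_rot: [[-0.046, 0.996, -0.082], [-0.001, -0.082, -0.997], [-0.999, -0.045, 0.005]]
force: [-0.9, 0.6, -1.1]
grip_width: 0.264
```

```bash
python3 d.py 0.599 0.0995 0.122 -0.085
```

```text
t 20.93 p [0.5986 0.0989 0.1303] yaw -0.082 tilt [-0.0456 -0.001 ] F [-0.9  0.6 -1.1] T [-0.13 -0.07  0.  ] w 0.264 q [0.04 0.62 1.4  0.   1.17 0.12]
shares xyz [ 0.33  0.03 -0.03]
roll shares 0.03
```

Post gripped at 24.3 mm opening. Swing it along the arc.

Call:
step_arm --rows '[{"x": 0, "y": -0.3, "z": -0.01, "roll": 0.45}, {"x": 0, "y": -0.5, "z": -0.03, "roll": 0.8}, {"x": 0, "y": -0.5, "z": -0.03, "roll": 0.8}, {"x": 0, "y": -0.5, "z": -0.03, "roll": 0.8}]'

```text
time_s: 21.27
tcp_pos: [0.5569, 0.1092, 0.1304]
tcp_rot: [[-0.042, 0.906, -0.422], [-0.002, -0.422, -0.907], [-0.999, -0.037, 0.02]]
force: [1.2, -0.6, -2.4]
grip_width: 0.262
```

```bash
cat > lid.py <<'E'
import numpy as np
from station import get_state
s=get_state(); p=np.array(s['tcp_pos'])-[.6092,.2281,0]; R=np.array(s['tcp_rot'])
th=(-1.655-np.arctan2(p[1],p[0]))%(2*np.pi); yaw=np.arctan2(R[1,1],R[0,1])
print('lid est %.3f'%th,'radius %.4f'%np.hypot(*p[:2]),'yaw rel %.3f'%((-0.085-yaw)-th))
E
python3 d.py; python3 lid.py
```

```text
t 21.27 p [0.5569 0.1092 0.1304] yaw -0.436 tilt [-0.0422 -0.0024] F [ 1.2 -0.6 -2.4] T [ 0.03 -0.3   0.19] w 0.262 q [0.06 0.55 1.52 0.   1.11 0.49]
lid est 0.330 radius 0.1299 yaw rel 0.021
```

Call:
step_arm --rows '[{"x": 0, "y": -0.5, "z": -0.03, "roll": 0.8}, {"x": 0, "y": -0.5, "z": -0.03, "roll": 0.8}, {"x": 0, "y": -0.5, "z": -0.03, "roll": 0.8}, {"x": 0, "y": -0.5, "z": -0.03, "roll": 0.8}, {"x": 0, "y": -0.5, "z": -0.03, "roll": 0.8}, {"x": 0, "y": -0.5, "z": -0.03, "roll": 0.8}]'

```text
time_s: 21.77
tcp_pos: [0.4991, 0.158, 0.1304]
tcp_rot: [[-0.044, 0.504, -0.862], [-0.007, -0.863, -0.505], [-0.999, -0.016, 0.042]]
force: [-1.0, -1.3, -0.4]
grip_width: 0.258
```

```bash
python3 d.py; python3 lid.py
```

```text
t 21.77 p [0.4991 0.158  0.1304] yaw -1.042 tilt [-0.0443 -0.0069] F [-1.  -1.3 -0.4] T [-0.35 -0.08  0.05] w 0.258 q [0.16 0.48 1.65 0.   1.05 1.2 ]
lid est 0.920 radius 0.1305 yaw rel 0.037
```

Call:
step_arm --rows '[{"x": 0, "y": -0.5, "z": -0.03, "roll": 0.75}, {"x": 0, "y": -0.5, "z": -0.03, "roll": 0.75}, {"x": 0, "y": -0.5, "z": -0.03, "roll": 0.75}, {"x": 0, "y": -0.5, "z": -0.03, "roll": 0.75}, {"x": 0, "y": -0.35, "z": -0.02, "roll": 0.5}, {"x": 0, "y": -0.2, "z": 0, "roll": 0.2}]'

```text
time_s: 22.27
tcp_pos: [0.4783, 0.2192, 0.1302]
tcp_rot: [[-0.049, 0.058, -0.997], [-0.012, -0.998, -0.057], [-0.999, 0.01, 0.049]]
force: [0.6, -3.4, 0.1]
grip_width: 0.258
```

```bash
python3 d.py; python3 lid.py
```

```text
t 22.27 p [0.4783 0.2192 0.1302] yaw -1.513 tilt [-0.0488 -0.0123] F [ 0.6 -3.4  0.1] T [-0.32 -0.07 -0.16] w 0.258 q [0.28 0.49 1.64 0.   1.06 1.8 ]
lid est 1.419 radius 0.1312 yaw rel 0.009
```

Call:
step_arm --rows '[{"x": 0, "y": -0.15, "z": 0, "roll": 0}, {"x": 0, "y": -0.15, "z": 0, "roll": 0}, {"x": 0, "y": 0, "z": 0, "roll": 0}]'

```text
time_s: 22.52
tcp_pos: [0.4774, 0.2234, 0.1301]
tcp_rot: [[-0.05, 0.061, -0.997], [-0.021, -0.998, -0.06], [-0.999, 0.018, 0.052]]
force: [-1.2, 2.5, 1.3]
grip_width: 0.258
```

```bash
python3 d.py; python3 lid.py
```

```text
t 22.52 p [0.4774 0.2234 0.1301] yaw -1.510 tilt [-0.0505 -0.0212] F [-1.2  2.5  1.3] T [ 0.51  0.26 -0.01] w 0.258 q [ 0.3   0.49  1.63 -0.01  1.07  1.81]
lid est 1.451 radius 0.1318 yaw rel -0.026
```

Call:
step_arm --rows '[{"x": 0, "y": 0, "z": 0, "roll": 0}, {"x": 0, "y": 0, "z": 0, "roll": 0}, {"x": 0, "y": 0, "z": 0, "roll": 0}, {"x": 0, "y": 0, "z": 0, "roll": 0}, {"x": 0, "y": 0, "z": 0, "roll": 0}, {"x": 0, "y": 0, "z": 0, "roll": 0}, {"x": 0, "y": 0, "z": 0, "roll": 0}, {"x": 0, "y": 0, "z": 0, "roll": 0}, {"x": 0, "y": 0, "z": 0, "roll": 0}, {"x": 0, "y": 0, "z": 0, "roll": 0}]' --fingers -1

```text
time_s: 23.35
tcp_pos: [0.4784, 0.2242, 0.13]
tcp_rot: [[-0.049, 0.063, -0.997], [-0.019, -0.998, -0.062], [-0.999, 0.016, 0.05]]
force: [0.3, 0.5, -0.6]
grip_width: 0.935
```

Call:
step_arm --rows '[{"x": -0.4, "y": 0, "z": 0, "roll": 0}, {"x": -0.6, "y": 0, "z": 0, "roll": 0}, {"x": -0.8, "y": 0, "z": 0, "roll": 0}, {"x": -0.8, "y": 0, "z": 0, "roll": 0}, {"x": -0.8, "y": 0, "z": 0, "roll": 0}, {"x": -0.4, "y": 0, "z": 0, "roll": 0}, {"x": 0, "y": 0, "z": 0, "roll": 0}]'

```text
time_s: 23.93
tcp_pos: [0.4827, 0.226, 0.2324]
tcp_rot: [[-0.05, 0.063, -0.997], [-0.019, -0.998, -0.062], [-0.999, 0.016, 0.051]]
force: [0.7, 0.7, 0.3]
grip_width: 1.003
```

```bash
python3 d.py; python3 - <<'E'
from fit import *
a=snap('top','t7');b=snap('side','s7')
I={'top':a,'side':b}
for c in I:
    H=hsv(I[c])
    M={c:comp(orange(H),c,[.511,-.3,.119],40)}
    print(c,M[c].sum(),fit(M,lambda p:box(p[0],p[1],p[2],.09,.018,.110,.128),[.511,-.3,-1.44],[.01,.01,.2]))
    M={c:comp(red(H),c,[.48,.223,.112],15)}
    print(c,M[c].sum(),fit(M,lambda p:cyl(p[0],p[1],.012,.084,.14),[.48,.223],[.01,.01]))
cv2.imwrite('pics/f1.png',np.hstack([cv2.resize(a[100:260,120:400],(420,240)),cv2.resize(b[100:330,130:420],(380,240))])[:,:,::-1])
cv2.imwrite('pics/f1.png',np.vstack([cv2.resize(a[90:250,110:430],(600,300),interpolation=cv2.INTER_CUBIC),cv2.resize(b[110:310,160:560],(600,300),interpolation=cv2.INTER_CUBIC)])[:,:,::-1])
E
```

```text
t 23.93 p [0.4827 0.226  0.2324] yaw -1.507 tilt [-0.0499 -0.019 ] F [0.7 0.7 0.3] T [-0.07  0.14  0.05] w 1.003 q [ 0.3   0.4   1.48 -0.    1.32  1.81]
top 193 (array([ 0.51008008, -0.30178144, -1.43098619]), np.float64(21.997982025146484))
top 18 (array([0.47545369, 0.2256992 ]), np.float64(66.19212341308594))
side 272 (array([ 0.50871141, -0.29815782, -1.44472756]), np.float64(23.930551528930664))
side 79 (array([0.48052717, 0.22916929]), np.float64(16.99455451965332))
```

View pics/f1.png

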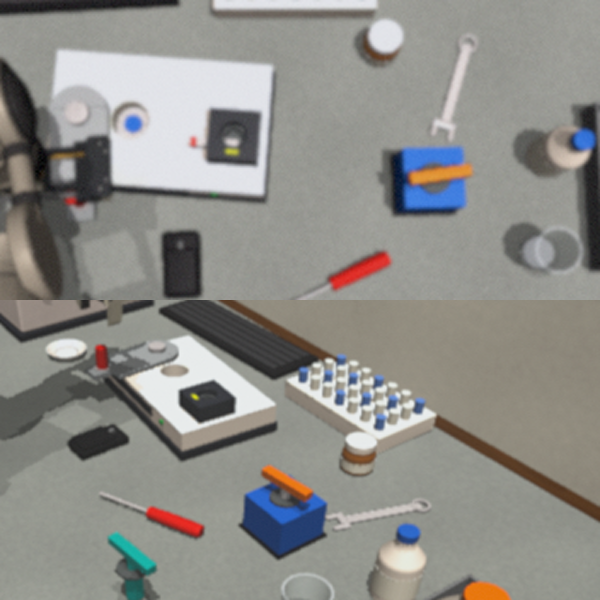

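The last picture shows the lid swung off the well with the well exposed. The red bolt end at top crop (193,141) is close to the housing, the key is upright in its stand, and the bystanders have not moved. Handing in.

```bash
python3 -c "
from station import *
print(finish_job())"
```

```text
the job is handed in; nothing more can be done
None
```

The job is done and handed in at about 24 s of the 70 s; the hand-in reports no verdict.

**Lock:** I took the orange-barred steel key from the stand, rested it on the core and turned it about 0.7 rad clockwise until the hex dropped in. I then drove the lock to its hard stop, where the torque rose from about 0.3 to 1.16 N m.

**Key return:** The key stuck briefly on the way out, with about 42 N of pull, until I backed off the twist. It also slid about 8 mm along its bar in the grip, so I corrected for that before putting it back.

**Lid:** I gripped the red post and swung the lid to its stop.

**Last checks:**
- **Lid:** about 1.45 rad from the tool position. The side camera puts the post at (0.481, 0.229) m. The top camera's view of the post was mostly blocked, so its fit is poor.
- **Bolt:** the red end is drawn up to the housing, about 31 mm of travel by my rough pixel estimate. With the hard-stop torque, I take that as fully drawn back.
- **Key:** the bar is at (0.510, −0.302) m from the top camera and (0.509, −0.298) m from the side camera. Both are within about 3 mm of the hole at (0.511, −0.300) m. That fit assumes the seated height; the collar's contact at TCP height 0.118 m supports it. I judged uprightness only by eye.
- **Gripper and bystanders:** the gripper is open and about 10 cm above the post, touching nothing. The bystanders in the last picture look unmoved; I did not measure them.

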